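Kit degreased nuts from under the drain rack and one packing plate

TASK

Make up the kit in the aluminium tray. First fetch every degreased hex nut lying on the bench under the wire drain rack with the squeeze-handled pick-up tool, holding it between the tool's jaws and never letting the fingers touch a nut, put the nuts in the tray's narrow bay, and lay the tool back on its side on its green rubber mat. Then slide the top plate of the pile on the granite surface plate lengthwise over the edge that faces the mat until its end overhangs, pinch it there and lay it flat in the tray's wide bay, leaving the rest of the pile and everything else where it is.

Things in the scene. Friction and masses are not known exactly. Their poses are not given: they have to be found in the camera images.
- reacher: the pick-up tool, 0.22 kg, lying on its side: black handle, thin tube, two claws. Origin: front part of the handle, on its underside; +x along the tube to the jaws, +y to the trigger side, z up. It reaches from x -123 to +201 mm and balances near its origin. Tube (10 mm) at x 48 to 123 mm, axis 14 mm above the underside; 36 mm wide pivot block at x 116 to 136 mm
- grip (a point): the place to take the tool, from above, 18 mm above its origin: fixed black grip bar, outer face at y -30 mm (x -110 to +30, 0 to 34 mm above the underside), and grey trigger bar along the other side, outer face at y +26 mm when free (x -100 to +24, 4 to 32 mm above the underside): 56 mm over both when free, 42 mm fully squeezed
- trigger (a joint): travel of the trigger bar towards the grip bar, m: 0 free to 0.014 fully squeezed. It slides straight against a spring, 7 N at 0 rising to 13 N at 0.014: a slight squeeze holds the tool with its jaws nearly open, a hard one closes them. Gap between the jaw pads: 44 mm at 0, 24 mm (pads parallel) at 0.0078, 8 mm at 0.014
- tip (a point): the point midway between the two jaw pads, 188 mm ahead of the tool's origin and 12 mm above its underside; same axes as the tool
- jaw_l: the tool's jaw on its +y side; origin on its hinge, 58 mm behind the middle of its pad (pad 26 mm long, 20 mm high, 6 mm thick, rubber, 2 to 22 mm above the tool's underside)
- jaw_r: the tool's jaw on its -y side, the mirror image
- nut1: a steel M16 hex nut lying flat, 24 mm across flats, 28 mm across corners, 15 mm high, 35 g; origin at the centre of its underside. May be absent
- nut2: a steel M16 hex nut lying flat, 24 mm across flats, 28 mm across corners, 15 mm high, 35 g; origin at the centre of its underside. May be absent
- nut3: a steel M16 hex nut lying flat, 24 mm across flats, 28 mm across corners, 15 mm high, 35 g; origin at the centre of its underside. May be absent
- nut4: a steel M16 hex nut lying flat, 24 mm across flats, 28 mm across corners, 15 mm high, 35 g; origin at the centre of its underside. May be absent
- nut5: a steel M16 hex nut lying flat, 24 mm across flats, 28 mm across corners, 15 mm high, 35 g; origin at the centre of its underside. May be absent
- rack: fixed wire-mesh drain rack of steel rod, 160 (x) by 340 (y) mm, deck top at 59 mm, 50 mm clear under it, open on all sides but for four 10 mm legs at x +-75, y +-165 mm; origin on the bench under its centre, the -x long side faces the robot
- tray: fixed shallow aluminium kit tray, 220 (x) by 240 (y) mm, walls 4 mm thick with tops at 18 mm, floor 4 mm; a wall like these at y -22 mm parts it into a narrow bay (inside 212 by 92 mm) on the -y side and a wide bay (inside 212 by 136 mm) on the +y side, its centre at y +48 mm; origin on the bench under its centre
- nut_bay (a point): centre of the narrow bay, on its floor; axes of the tray
- mat: fixed green rubber tool mat, 110 (x) by 360 (y) mm, 2 mm thick; origin on the bench under its centre
- granite: fixed granite surface plate, 200 (x) by 300 (y) mm, top at 50 mm; origin on the bench under its centre. Its edge at y +150 mm faces the mat
- plate1: the top packing plate of the pile of three: ground steel, 60 (x) by 120 (y) by 3 mm, 0.17 kg; origin at the centre of its underside, which lies 56 mm above the bench; its long way points at the granite's +y edge. Lightly oiled: it slides on the one below under a fingertip pressed on with about 5 N
- plate2: the middle plate of the pile, the same, underside at 53 mm
- plate3: the bottom plate of the pile, the same, underside at 50 mm
- flange: bystander: aluminium flange, 54 mm across, 34 mm high, standing on the rack; origin under its centre
- bush: bystander: brass bush, 32 mm across, 30 mm high, standing on the rack; origin under its centre
- vblock: bystander: steel V-block, 50 by 40 by about 40 mm, on the granite plate; origin under its centre
- bottle: bystander: clear bottle with a red cap, 70 mm across, 190 mm high; origin under its centre
- carton: bystander: cardboard box, 75 mm cube; origin under its centre

How it is judged:
On the way, in this order (a step that is already met when the one before it is completed fails the run):
1. a nut is held off the bench between the two jaws of the squeezed tool (((contact force between each of jaw_l, jaw_r and nut1 above 0.5 N and height (world z) of nut1 above 0.004 m) or (contact force between each of jaw_l, jaw_r and nut2 above 0.5 N and height (world z) of nut2 above 0.004 m) or (contact force between each of jaw_l, jaw_r and nut3 above 0.5 N and height (world z) of nut3 above 0.004 m) or (contact force between each of jaw_l, jaw_r and nut4 above 0.5 N and height (world z) of nut4 above 0.004 m) or (contact force between each of jaw_l, jaw_r and nut5 above 0.5 N and height (world z) of nut5 above 0.004 m))), for 0.2 s.
2. all the nuts lie in the tray's narrow bay and the tool lies on its mat, let go (x of nut1 in the frame of nut_bay between -0.1 and 0.1 m and y of nut1 in the frame of nut_bay between -0.042 and 0.042 m and z of nut1 in the frame of nut_bay between -0.003 and 0.03 m and linear speed of each of nut1, nut2, nut3, nut4, nut5, reacher below 0.02 m/s and x of nut2 in the frame of nut_bay between -0.1 and 0.1 m and y of nut2 in the frame of nut_bay between -0.042 and 0.042 m and z of nut2 in the frame of nut_bay between -0.003 and 0.03 m and x of nut3 in the frame of nut_bay between -0.1 and 0.1 m and y of nut3 in the frame of nut_bay between -0.042 and 0.042 m and z of nut3 in the frame of nut_bay between -0.003 and 0.03 m and x of nut4 in the frame of nut_bay between -0.1 and 0.1 m and y of nut4 in the frame of nut_bay between -0.042 and 0.042 m and z of nut4 in the frame of nut_bay between -0.003 and 0.03 m and x of nut5 in the frame of nut_bay between -0.1 and 0.1 m and y of nut5 in the frame of nut_bay between -0.042 and 0.042 m and z of nut5 in the frame of nut_bay between -0.003 and 0.03 m and x of reacher in the frame of mat between -0.055 and 0.055 m and y of reacher in the frame of mat between -0.18 and 0.18 m and x of tip in the frame of mat between -0.055 and 0.055 m and y of tip in the frame of mat between -0.18 and 0.18 m and height (world z) of reacher below 0.008 m and angle between reacher's own z axis and vertical below 0.1 rad and contact force between the fingers and reacher below 0.1 N), for 0.2 s.
3. the top plate still lies on the pile with its end 20 mm or more beyond the granite's mat-side edge, the pile below still in place (within 25 mm) (y of plate1 in the frame of granite between 0.11 and 0.17 m and x of plate1 in the frame of granite between -0.1 and 0.1 m and height (world z) of plate1 between 0.048 and 0.0605 m and angle between plate1's own z axis and vertical below 0.15 rad and linear speed of plate1 below 0.02 m/s and distance of each of plate2, plate3 from where it was at the start of the episode below 0.025 m), for 0.2 s.
At the end, for the whole second after the job is handed in: every nut rests in the tray's narrow bay, the pick-up tool lies on its side on the mat with handle origin and jaw tip both over the mat, the top plate lies flat on the floor of the wide bay, the two lower plates are within 25 mm of where they started (all of step 2 and x of plate1 in the frame of tray between -0.08 and 0.08 m and y of plate1 in the frame of tray between 0.003 and 0.093 m and z of plate1 in the frame of tray between 0.001 and 0.0065 m and angle between plate1's own z axis and vertical below 0.05 rad and linear speed of plate1 below 0.02 m/s and distance of each of plate2, plate3 from where it was at the start of the episode below 0.025 m); the robot touches nothing.
It fails at once if the gripper's fingers touch a nut (contact force between the fingers and nut1 above 0.3 N or contact force between the fingers and nut2 above 0.3 N or contact force between the fingers and nut3 above 0.3 N or contact force between the fingers and nut4 above 0.3 N or contact force between the fingers and nut5 above 0.3 N).
It fails at once if a bystander is displaced by more than 30 mm (distance of any of flange, bush, vblock, bottle, carton from where it was at the start of the episode above 0.03 m).
Of nut1, nut2, nut3, nut4, nut5 only 3 to 5 are there at a start; the rules pass over those that are not, and their reading is None.
At some moment in a run one of nut1, nut2, nut3, nut4, nut5 may be knocked a few centimetres aside while the robot is not near it.
It also fails if it takes over 210 s, if anything falls off the work surface, if the arm or the gripper's body presses on something with over 40 N, if the wrist force passes 120 N, or if a joint passes its speed limit or range.

ROBOT

A 6-joint arm with a two-finger parallel gripper is mounted at the origin on the work surface. World frame = base frame: x ahead of the robot, y to its left, z up, the work surface at z = 0. Lengths are in m, angles in rad, forces in N, time in s.
With the tool pointing down it reaches from about 0.375 to 0.9 m from the base axis. Payload 3.1 kg.
Tool frame: the origin (TCP) lies between the finger pads; the fingertips stand robot.tip_extent ahead of it and the grasp point (between the pads) lies 3 mm ahead of it (robot.tip_extent is the distance from the TCP to the fingertips, in m); z points along the fingers, x is the direction in which the jaws open and shut, and the axes are right-handed (so a half turn about z gives the same grasp; the last joint's range is limited). The gripper opens to 87 mm and grips with 3 to 60 N. Pads are 19 mm wide; open, the fingers measure 117 mm over their backs; the gripper's body (75 mm by 190 mm) begins 51 mm behind the grasp point.
Start: joints at [-1.369, 0.527, 1.433, -0, 1.181, -0.178], TCP at [0.232, -0.58, 0.245] pointing down, gripper open.
Joint ranges: [-3.08, 3.08], [-0.75, 2.2], [0.22, 2.44], [-1.43, 4.57], [0, 2.65], [-2.85, 2.85]. Speed limits (rad/s): [2.79, 2.79, 3.14, 3.14, 3.14, 3.14].

INTERFACE

Orientations are given as a unit quaternion [x, y, z, w].
In Python, from rig import robot, cams gives the robot as it stands.
- The arm moves only by the tool carry_out, never from a script. Its argument "steps" is a list of rows, each a list of 3 entries, a list of its own where there are three numbers: the shift along the world's x, y, z in cm, then the turn about the world's z in degrees, then the closure, from 0 (fully open) to 1 (shut). In form: [[[dx, dy, dz], spin, fingers], ...]. A call has 1 to 10 rows; each row shifts and turns the pose as measured when the row begins; what a row does not reach is not made up. A row lasts 1/10 s, in which the tool goes at most 50 mm and 8.59 degrees, less where a joint would pass 70% of its speed; a pose out of reach is approached as far as the arm can. A call with a gripper value outside its range is refused whole. The fingers move at their own pace and stop on an object; "squeeze" is the grip in N (left out, the last holds). Time passes only in rows, so rows that do not move let the fingers close. It gives the time, the measured TCP pose, the force and the opening at its end, in the units of the state.
- robot.get_obs(): the state, without advancing time (a new reading comes with each control period).
- cams.camera(name): name is "scene" or "top"; returns a dict with "pixels" (400x640x3 uint8, red, green, blue), "fx", "fy", "cx", "cy" (pixels), "eye" and "rotation" of the camera in the world. Camera axes: x right, y up, looking along -z (the intrinsics and any distortion apply to the point x, -y, -z); pixel columns grow to the right and rows downward; lengths in m; the calibration is good to about 2 mm. A picture is of the moment at which its call begins. There is no depth.
- robot.hand_in(): hands the job in, once; it reports no verdict.
The state is a dict: "time": time; "q": joint angles; "joint_velocities": joint speeds; "joint_torque": joint torques, N m; "position": TCP position; "tool_rot": TCP orientation; "ft_force": force on the tool from outside, world axes, zero at the start; "moment": the same for the moment, N m; "grip_width": finger opening in m.
Only numpy, scipy, OpenCV 4.12 (cv2) and the standard library are available. Lean on these libraries where they do the work, as an engineer would, in place of code of your own. Each camera call takes 0.05 s, during which the arm holds its last target. There are 200 camera calls.

## Working session

There is one attempt and no reset: what is moved stays moved. The work goes in short steps, Python scripts to look and compute and a tool call to move; the robot and the scene stay as the last step left them, time stands still between calls to the robot, and variables do not carry over. Pictures are saved under pics/ and viewed, about 12 in all and at most 16, crops included, and the job is handed in when it is done.

Besides the shell and the picture viewer there is one more tool, called after ">>>" as a command line: name --argument value ..., lists and objects as JSON in quotes. carry_out: Moves the arm, as the interface text tells. Its arguments: {"type":"object","properties":{"steps":{"type":"array"},"squeeze":{"type":"number"}},"required":["steps"]}

```bash
mkdir -p pics; ls; python3 - <<'E'
from rig import robot,cams
import cv2
print(robot.get_obs(), robot.tip_extent)
for n in("scene","top"):
    c=cams.camera(n); cv2.imwrite(f"pics/a_{n}.png",c["pixels"][:,:,::-1]); print({k:v for k,v in c.items() if k!="pixels"})
E
```

```text
pics
{'time': 0.0, 'q': array([-1.36852370e+00,  5.28446832e-01,  1.43388857e+00, -1.49996562e-06,
        1.18139096e+00, -1.78459290e-01]), 'joint_velocities': array([ 0.00059693, -0.00070805,  0.00105813,  0.00155728, -0.00036422,
        0.00206663]), 'joint_torque': array([ 1.44199970e-03, -4.40033698e+01, -1.76593995e+01,  6.32384839e-02,
        5.79607137e-02, -1.73523267e-04]), 'position': array([ 0.23216234, -0.57955088,  0.24358783]), 'tool_rot': array([ 8.28130135e-01, -5.60534871e-01, -7.63792975e-04, -7.44848366e-04]), 'ft_force': array([0.49445631, 0.11523523, 0.17386546]), 'moment': array([-0.02880329,  0.05753411, -0.01271603]), 'grip_width': 0.0872851995564203} 0.022
{'fx': 480.1518052438342, 'fy': 480.1518052438342, 'cx': 310.1691550197044, 'cy': 200.36259360368072, 'eye': array([1.46862565, 0.34768504, 0.98570814]), 'rotation': array([0.20960792, 0.33351929, 0.79182296, 0.46673955])}
{'fx': 408.0072772262668, 'fy': 408.0072772262668, 'cx': 315.46660929181405, 'cy': 200.3053578763972, 'eye': array([ 0.43957061, -0.09189592,  1.1711806 ]), 'rotation': array([ 0.04336254, -0.04718163, -0.69818506,  0.71304362])}
```

View pics/a_scene.png

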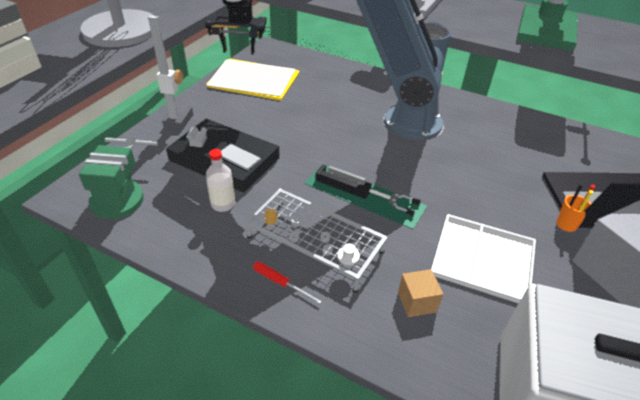

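View pics/a_top.png

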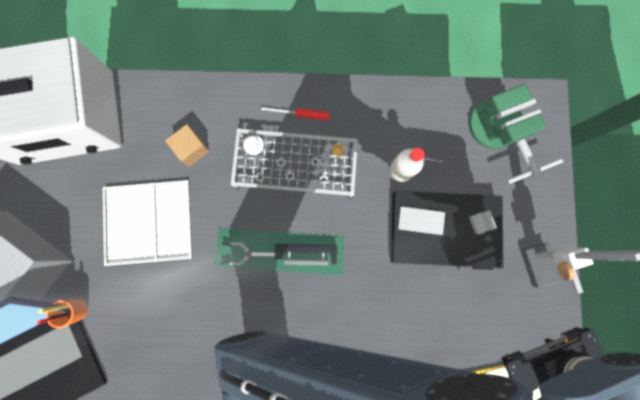

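```bash
cat > h.py <<'E'
import numpy as np, cv2
from rig import robot,cams
from scipy.spatial.transform import Rotation as R
def cam(n):
    c=cams.camera(n); c["M"]=R.from_quat(c["rotation"]).as_matrix(); c["bgr"]=c["pixels"][:,:,::-1].copy(); return c
def ray(c,px,z):
    u,v=px; d=c["M"]@np.array([(u-c["cx"])/c["fx"],-(v-c["cy"])/c["fy"],-1.]); return c["eye"]+d*(z-c["eye"][2])/d[2]
def proj(c,p):
    q=c["M"].T@(np.asarray(p,float)-c["eye"]); return np.array([c["cx"]+c["fx"]*q[0]/-q[2],c["cy"]+c["fy"]*q[1]/q[2]])
def crop(im,x0,y0,x1,y1,s,grid=10):
    o=cv2.resize(im[y0:y1,x0:x1],None,fx=s,fy=s,interpolation=cv2.INTER_CUBIC)
    for x in range((x0//grid+1)*grid,x1,grid): cv2.putText(o,str(x),(int((x-x0+.5)*s),8),0,.28,(0,255,255)); cv2.line(o,(int((x-x0+.5)*s),9),(int((x-x0+.5)*s),13),(0,255,255))
    for y in range((y0//grid+1)*grid,y1,grid): cv2.putText(o,str(y),(0,int((y-y0+.5)*s)),0,.28,(0,255,255))
    return o
E
python3 - <<'E'
from h import *
t=cam("top"); s=cam("scene")
a=crop(t["bgr"],215,120,365,200,5); b=crop(t["bgr"],215,222,365,280,4)
cv2.imwrite("pics/b1.png",np.vstack([a,cv2.copyMakeBorder(cv2.resize(crop(t["bgr"],215,222,365,260,5),(750,190)),0,0,0,0,0)]))
cv2.imwrite("pics/b2.png",crop(s["bgr"],240,160,440,290,4))
# corners, initial guesses
for n,z,pp in [("mat",.002,[(219,228),(344,234),(343,275),(216,269)]),("tray",.018,[(103,184),(188,179),(190,260),(104,266)]),("rack",.059,[(237,129),(358,136),(354,196),(232,187)]),("granite",.05,[(392,192),(503,196),(502,267),(391,263)]),("plate",.059,[(400,207),(446,209),(444,235),(398,231)])]:
    print(n,[np.round(ray(t,p,z)[:2],3) for p in pp])
E
```

```text
mat [array([0.505, 0.178]), array([ 0.495, -0.18 ]), array([ 0.379, -0.179]), array([0.389, 0.18 ])]
tray [array([0.622, 0.511]), array([0.642, 0.27 ]), array([0.413, 0.25 ]), array([0.391, 0.488])]
rack [array([0.78 , 0.128]), array([ 0.767, -0.212]), array([ 0.597, -0.202]), array([0.615, 0.134])]
granite [array([ 0.612, -0.309]), array([ 0.607, -0.618]), array([ 0.412, -0.608]), array([ 0.417, -0.305])]
plate [array([ 0.569, -0.329]), array([ 0.567, -0.455]), array([ 0.495, -0.449]), array([ 0.503, -0.323])]
```

View pics/b1.png

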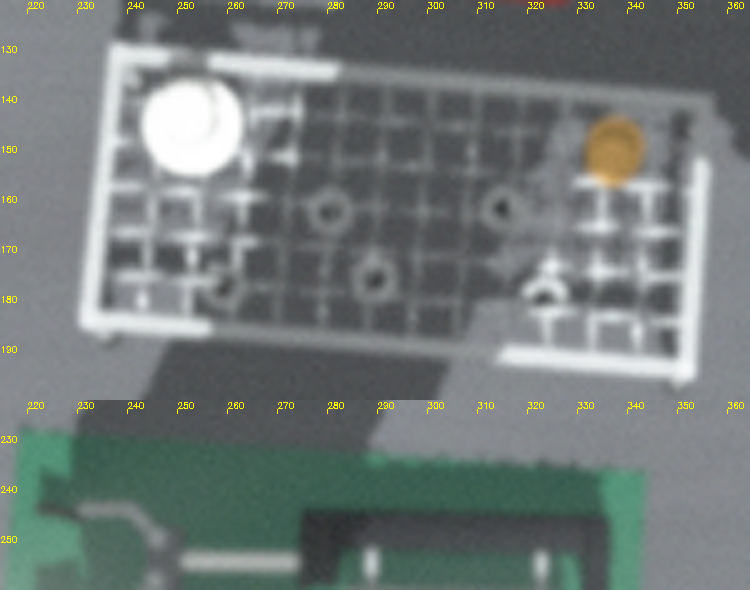

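View pics/b2.png

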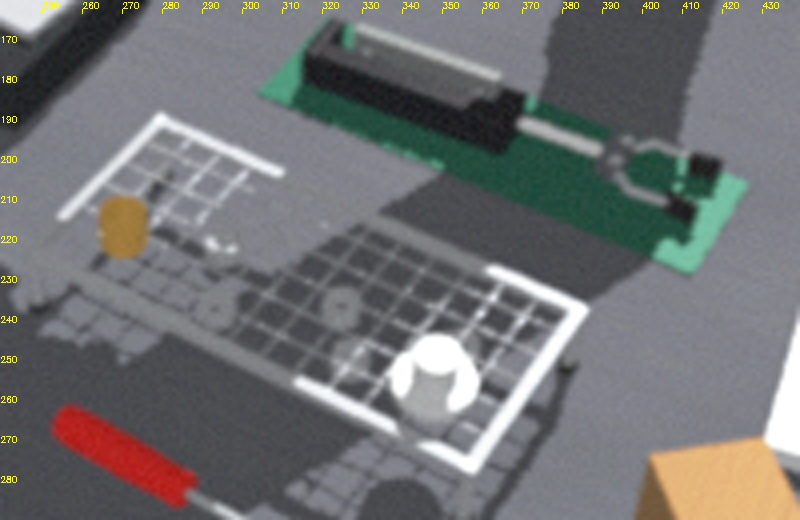

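```bash
python3 - <<'E'
from h import *
t=cam("top"); s=cam("scene")
for p in [(280.5,161.5),(315,161),(289.5,175),(259,177.5),(323.5,178)]:
    w=ray(t,p,.015); print(p,np.round(w,3),"scene px",np.round(proj(s,w),1))
hsv=cv2.cvtColor(t["bgr"],cv2.COLOR_BGR2HSV)
h,S,V=cv2.split(hsv)
roi=np.zeros_like(h); roi[225:280,210:350]=1
g=((h>60)&(h<95)&(S>70)&(roi>0)).astype(np.uint8)
cn=max(cv2.findContours(g,0,2)[0],key=cv2.contourArea)
hull=cv2.convexHull(np.vstack([c for c in cv2.findContours(g,0,2)[0] if len(c)>8]))
r=cv2.minAreaRect(hull);print("mat",r,[np.round(ray(t,p,.002)[:2],3) for p in cv2.boxPoints(r)])
tube=((S<60)&(V>95)&(roi>0)).astype(np.uint8); tube[:, :249]=0; tube[:,274:]=0
y,x=np.nonzero(tube[:270]); 
for c in range(250,274,2):
    yy=np.arange(244,264); w=np.clip(t["bgr"][244:264,c].min(axis=1).astype(float)-80,0,None); print(c,round((w*yy).sum()/w.sum(),2),end=" ")
cv2.imwrite("pics/c1.png",crop(t["bgr"],208,220,358,284,5))
E
```

```text
(280.5, 161.5) [0.7   0.007 0.015] scene px [327.8 247.4]
(315, 161) [ 0.703 -0.093  0.015] scene px [294.5 234.6]
(289.5, 175) [ 0.66  -0.02   0.015] scene px [325.4 234.2]
(259, 177.5) [0.651 0.067 0.015] scene px [355.9 243.9]
(323.5, 178) [ 0.654 -0.118  0.015] scene px [295.4 219.9]
mat ((279.79205322265625, 251.1195068359375), (125.72091674804688, 38.31494140625), 3.814074993133545) [array([0.397, 0.181]), array([0.505, 0.179]), array([ 0.489, -0.18 ]), array([ 0.381, -0.174])]
250 253.93 252 253.74 254 253.72 256 253.8 258 253.79 260 253.85 262 253.88 264 253.87 266 253.99 268 253.95 270 254.06 272 254.02
```

View pics/c1.png

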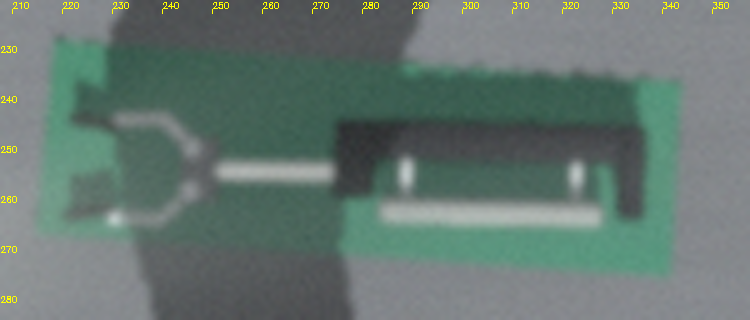

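```bash
python3 - <<'E'
from h import *
t=cam("top"); s=cam("scene")
for n,p,z in [("tube a",(252,253.75),.016),("tube b",(272,254.05),.016),("tube/handle x48",(273,254),.02),("back -123 top",(334.5,253),.036),("grip bar outer",(300,244),.036),("trigger outer",(300,264.8),.034),("trig outer2",(286,264),.034),("trig end 24",(281.5,261),.034),("trig end -100",(326,262.5),.034),("jaw l end",(219,262),.024),("jaw r",(220.5,243),.024)]:
    print(n,np.round(ray(t,p,z),4))
im=t["bgr"].astype(int); m=(im.min(2)>185).astype(np.uint8); m[:, :95]=0; m[:,200:]=0; m[:170]=0; m[275:]=0
h=cv2.convexHull(np.vstack(cv2.findContours(m,0,2)[0])); r=cv2.minAreaRect(h); print("tray",r,[np.round(ray(t,p,.018)[:2],3) for p in cv2.boxPoints(r)])
ap=cv2.approxPolyDP(h,4,True)[:,0]; print([(tuple(p),np.round(ray(t,p,.018)[:2],3)) for p in ap])
cv2.imwrite("pics/d1.png",np.hstack([crop(t["bgr"],96,170,200,275,4),cv2.resize(crop(t["bgr"],385,185,515,275,3),(390,420))]))
E
```

```text
tube a [0.4336 0.0782 0.016 ]
tube b [0.4339 0.0222 0.016 ]
tube/handle x48 [0.4341 0.019  0.02  ]
back -123 top [ 0.4404 -0.1521  0.036 ]
grip bar outer [ 0.4631 -0.0563  0.036 ]
trigger outer [ 0.4062 -0.0576  0.034 ]
trig outer2 [ 0.4076 -0.0191  0.034 ]
trig end 24 [ 0.4155 -0.0064  0.034 ]
trig end -100 [ 0.4139 -0.1291  0.034 ]
jaw l end [0.409  0.1676 0.024 ]
jaw r [0.4615 0.1661 0.024 ]
tray ((145.7408447265625, 222.7607421875), (78.98765563964844, 89.95262908935547), 85.42607879638672) [array([0.613, 0.525]), array([0.639, 0.271]), array([0.417, 0.24 ]), array([0.392, 0.488])]
[((np.int32(186), np.int32(180)), array([0.639, 0.275])), ((np.int32(191), np.int32(257)), array([0.421, 0.248])), ((np.int32(104), np.int32(265)), array([0.394, 0.488])), ((np.int32(103), np.int32(187)), array([0.613, 0.51 ]))]
```

View pics/d1.png

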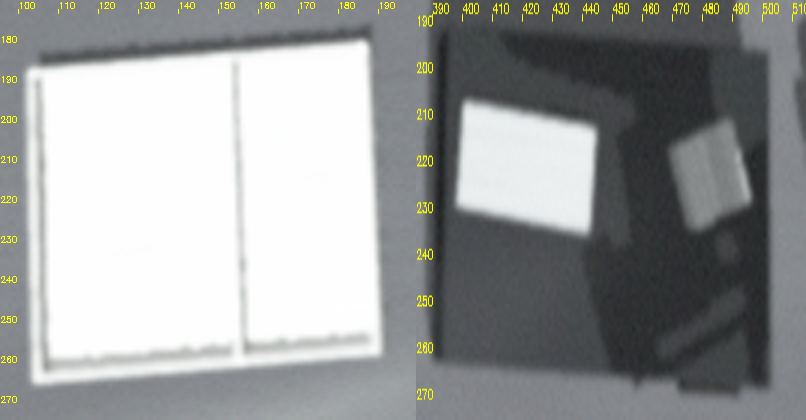

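>>> carry_out --steps '[[[1.7,4.6,0],8,0],[[1.7,4.6,0],8,0],[[1.7,4.6,0],8,0],[[1.7,4.6,0],8,0],[[1.7,4.6,0],8,0],[[1.7,4.6,0],8,0],[[1.7,4.6,0],8,0],[[1.7,4.6,0],8,0],[[1.7,4.6,0],4,0],[[1.7,4.6,0],0,0]]' --squeeze 7

```text
time: 1.4
position: [0.4024, -0.1169, 0.2459]
tool_rot: [1.0, 0.017, 0.007, 0.003]
ft_force: [1.3, 0.8, 0.5]
grip_width: 0.0867
```

>>> carry_out --steps '[[[1.6,4.4,-2],-2,0],[[1.6,4.4,-4],0,0],[[0,0,-5],0,0],[[0,0,-4],0,0],[[0,0,-3],0,0],[[0,0,0],0,0],[[0,0,0],0,0]]'

```text
time: 2.1
position: [0.4377, -0.0307, 0.0732]
tool_rot: [1.0, 0.005, 0.016, 0.006]
ft_force: [0.6, 0.6, 1.1]
grip_width: 0.0869
```

>>> carry_out --steps '[[[-0.25,0.2,-1.5],-0.6,0],[[0,0,-1.5],0,0],[[0,0,-0.5],0,0],[[0,0,0],0,0],[[0,0,0],0,0]]'

```text
time: 2.6
position: [0.4412, -0.0314, 0.0449]
tool_rot: [1.0, -0.001, 0.024, 0.008]
ft_force: [-0.3, -0.0, 0.2]
grip_width: 0.0875
```

```bash
python3 -c "
from h import *
o=robot.get_obs();print(o['time'],o['position'],o['tool_rot'],o['ft_force'],R.from_quat(o['tool_rot']).as_matrix().round(4).tolist())"
```

```text
2.6 [ 0.44115246 -0.03144004  0.04493403] [ 0.99968372 -0.00120474  0.02366149  0.00843433] [-0.28236447 -0.04838697  0.21327253] [[0.9989, -0.0028, 0.0473], [-0.002, -0.9999, -0.0169], [0.0473, 0.0168, -0.9987]]
```

>>> carry_out --steps '[[[0,0,0],0,0],[[0,0,0],0,0],[[0,0,0],0,0],[[0,0,0],0,0]]'

```text
time: 3.0
position: [0.4427, -0.0321, 0.0475]
tool_rot: [1.0, -0.001, 0.026, 0.009]
ft_force: [-0.3, -0.3, -0.5]
grip_width: 0.087
```

>>> carry_out --steps '[[[-0.5,0,4],0,0],[[-0.5,0,4],0,0],[[0,0,0],0,0]]'

```text
time: 3.3
position: [0.4306, -0.0315, 0.1258]
tool_rot: [1.0, -0.001, 0.021, 0.008]
ft_force: [0.9, -0.4, -0.2]
grip_width: 0.0868
```

>>> carry_out --steps '[[[0,0,5],0,0],[[0,0,5],0,0],[[0,0,0],0,0]]'

```text
time: 3.6
position: [0.429, -0.0311, 0.2208]
tool_rot: [1.0, -0.002, 0.015, 0.006]
ft_force: [0.9, -0.1, -0.3]
grip_width: 0.0867
```

>>> carry_out --steps '[[[0,0,-1],0,0],[[0,0,-1],0,0],[[0,0,-1],0,0],[[0,0,-1],0,0],[[0,0,-1],0,0],[[0,0,-1],0,0],[[0,0,-1],0,0],[[0,0,-1],0,0],[[0,0,-1],0,0],[[0,0,-1],0,0]]'

```text
time: 4.6
position: [0.4174, -0.0273, 0.1011]
tool_rot: [1.0, -0.002, 0.002, 0.001]
ft_force: [-1.4, 0.4, 0.0]
grip_width: 0.087
```

>>> carry_out --steps '[[[0,0,0],0,0],[[0,0,0],0,0],[[0,0,0],0,0],[[0,0,0],0,0],[[0,0,0],0,0],[[0,0,0],0,0],[[0,0,0],0,0],[[0,0,0],0,0],[[0,0,0],0,0],[[0,0,0],0,0]]'

```text
time: 5.6
position: [0.414, -0.0262, 0.0978]
tool_rot: [1.0, -0.002, -0.002, -0.0]
ft_force: [0.1, -0.3, 0.7]
grip_width: 0.0871
```

>>> carry_out --steps '[[[1,0,0],0,0],[[1,0,-1],0,0],[[0.2,0,-1],0,0],[[0,0,-1],0,0],[[0,0,-1],0,0]]'

```text
time: 6.1
position: [0.44, -0.0267, 0.0554]
tool_rot: [1.0, -0.002, 0.0, 0.0]
ft_force: [-0.3, -0.2, -0.0]
grip_width: 0.0871
```

>>> carry_out --steps '[[[-0.3,0,-0.7],0,0],[[-0.2,0,-0.7],0,0],[[0,0,-0.5],0,0],[[0,0,-0.3],0,0]]'

```text
time: 6.5
position: [0.432, -0.026, 0.0293]
tool_rot: [1.0, -0.002, -0.003, -0.001]
ft_force: [0.2, -0.1, -0.4]
grip_width: 0.0872
```

>>> carry_out --steps '[[[0.2,0,0],0,1],[[0.1,0,0],0,1],[[0,0,0],0,1],[[0,0,0],0,1]]' --squeeze 7

```text
time: 6.9
position: [0.4356, -0.0261, 0.0294]
tool_rot: [1.0, -0.002, -0.002, -0.0]
ft_force: [-0.0, 0.2, -0.2]
grip_width: 0.0629
```

>>> carry_out --steps '[[[0,0,0],0,1],[[0,0,0],0,1],[[0,0,0],0,1],[[0,0,0],0,1]]'

```text
time: 7.3
position: [0.4357, -0.0261, 0.0298]
tool_rot: [1.0, -0.002, -0.002, -0.0]
ft_force: [-0.1, 0.8, -3.2]
grip_width: 0.0559
```

>>> carry_out --steps '[[[0,0,0.5],0,1],[[0,0,1],0,1],[[0,0,1],0,1],[[0,0,1],0,1],[[0,0,0.5],0,1],[[0,0,0],0,1]]'

```text
time: 7.9
position: [0.4354, -0.026, 0.0739]
tool_rot: [1.0, -0.002, -0.002, -0.0]
ft_force: [-0.4, -0.5, -2.3]
grip_width: 0.0562
```

```bash
python3 - <<'E'
from h import *
s=cam("scene"); t=cam("top")
cv2.imwrite("pics/e1.png",np.vstack([crop(s["bgr"],290,120,440,220,5)[:, :],]))
E
```

```text
(no output)
```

View pics/e1.png

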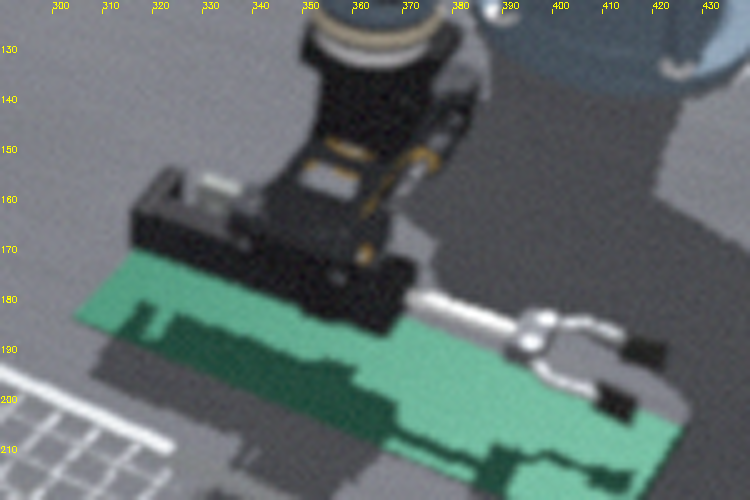

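>>> carry_out --steps '[[[-0.3,-0.6,1.5],-3,1],[[-0.3,-0.6,1],-6,1],[[-0.3,-0.6,0],-6,1],[[-0.3,-0.6,0],-6,1],[[-0.3,-0.6,0],-6,1],[[-0.3,-0.6,0],-6,1],[[-0.3,-0.6,0],-6,1],[[-0.3,-0.6,0],-6,1],[[-0.3,-0.6,0],-6,1],[[-0.3,-0.6,0],-6,1]]'

```text
time: 9.0
position: [0.4016, -0.0865, 0.0959]
tool_rot: [0.868, -0.496, -0.006, -0.003]
ft_force: [-0.0, 0.2, -1.3]
grip_width: 0.0563
```

>>> carry_out --steps '[[[-0.3,-0.6,0],-6,1],[[-0.2,-0.6,0],-6,1],[[-0.2,-0.6,0],-6,1],[[-0.1,-0.6,0],-6,1],[[0,-0.4,0],-3,1],[[0,0,0],-1,1],[[0,0,0],0,1]]'

```text
time: 9.7
position: [0.3912, -0.1154, 0.0934]
tool_rot: [0.714, -0.7, -0.008, -0.004]
ft_force: [-1.2, 0.1, -1.9]
grip_width: 0.0558
```

```bash
cat >> h.py <<'E'
# tool pose in TCP frame at grasp: TCP rot q0, tool heading 90deg+gamma
R0=R.from_quat([1,-.002,-.002,0]).as_matrix(); P0=np.array([.4355,-.026,.0298])
T0=R.from_euler('z',90-.23,degrees=True).as_matrix(); O0=np.array([.4335,-.030,.002])
def tool(o=None,trig=None):
    o=o or robot.get_obs(); Rm=R.from_quat(o["tool_rot"]).as_matrix(); w=o["grip_width"]
    Rt=Rm@R0.T@T0; org=o["position"]+Rm@R0.T@(O0-P0)
    trig=.056-w if trig is None else trig
    org=org+Rt[:,1]*max(trig,0)/2
    return Rt,org,org+Rt@np.array([.188,0,.012])
def status(o=None):
    o=o or robot.get_obs(); Rt,org,tip=tool(o)
    print("t",round(o["time"],2),"TCP",np.round(o["position"]*100,2),"org",np.round(org*100,2),"tip",np.round(tip*100,2),"head",round(np.degrees(np.arctan2(Rt[1,0],Rt[0,0])),1),"pitch/roll mrad",np.round([Rt[2,0]*1e3,Rt[2,1]*1e3],0),"w",round(o["grip_width"]*1e3,1))
E
python3 - <<'E'
from h import *
status(); t=cam("top"); Rt,org,tip=tool(); p=proj(t,tip); print(p)
im=crop(t["bgr"],215,120,365,220,5)
for q in (tip,org+Rt@np.array([.06,0,.014]),org+Rt@np.array([.201,0.03,.022]),org+Rt@np.array([.201,-.03,.022])):
    p=proj(t,q); cv2.drawMarker(im,(int((p[0]-215+.5)*5),int((p[1]-120+.5)*5)),(0,0,255),0,8)
cv2.imwrite("pics/f1.png",im)
E
```

```text
t 9.7 TCP [ 39.12 -11.54   9.34] org [ 38.7  -11.3    6.56] tip [ 57.51 -10.93   7.67] head 1.2 pitch/roll mrad [-5. 13.] w 55.8
[320.18744297 202.42894973]
```

View pics/f1.png

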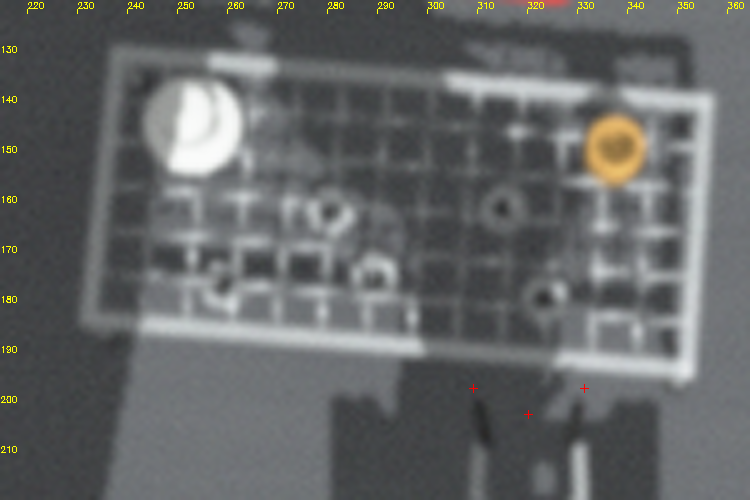

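>>> carry_out --steps '[[[-0.5,-0.3,-0.8],-0.6,1],[[-0.2,-0.3,-1],-0.6,1],[[0,0,-1],0,1],[[0,0,-1],0,1],[[0,0,-1],0,1],[[0,0,-0.5],0,1],[[0,0,0],0,1]]'

```text
time: 10.45
position: [0.385, -0.1203, 0.0386]
tool_rot: [0.71, -0.704, -0.007, -0.005]
ft_force: [0.6, -0.4, -1.4]
grip_width: 0.0561
```

```bash
python3 -c "
from h import *
status()"
```

```text
t 10.45 TCP [ 38.5  -12.03   3.86] org [ 38.09 -11.8    1.08] tip [ 56.89 -11.67   2.22] head 0.5 pitch/roll mrad [-3. 12.] w 56.1
```

>>> carry_out --steps '[[[0.5,-0.2,-0.4],0,1],[[1,-0.1,-0.2],0,1],[[1,0,0],0,1],[[1,0,0],0,1],[[1,0,0],0,1],[[1,0,0],0,1],[[0.8,0,0],0,1],[[0.5,0,0],0,1],[[0,0,0],0,1]]'

```text
time: 11.35
position: [0.4619, -0.1239, 0.0337]
tool_rot: [0.711, -0.703, -0.004, -0.005]
ft_force: [-0.2, -0.2, -2.2]
grip_width: 0.0563
```

```bash
python3 -c "
from h import *
status()"
```

```text
t 11.35 TCP [ 46.19 -12.39   3.37] org [ 45.79 -12.17   0.59] tip [ 64.59 -11.99   1.83] head 0.6 pitch/roll mrad [ 2. 10.] w 56.3
```

>>> carry_out --steps '[[[0.6,0,-0.2],0,1],[[0.5,0,0],0,1],[[0,0,0],0,1],[[0,0,0],0,1]]' --squeeze 7

```text
time: 11.75
position: [0.4724, -0.1234, 0.0312]
tool_rot: [0.711, -0.704, -0.006, -0.005]
ft_force: [-0.7, -0.4, -1.6]
grip_width: 0.0561
```

>>> carry_out --steps '[[[0,0,0],0,1],[[0,0,0],0,1],[[0,0,0],0,1],[[0,0,0],0,1],[[0,0,0],0,1],[[0,0,0],0,1]]' --squeeze 25

```text
time: 12.35
position: [0.4717, -0.1234, 0.0313]
tool_rot: [0.71, -0.704, -0.006, -0.005]
ft_force: [-0.0, -0.2, -1.3]
grip_width: 0.0479
```

```bash
python3 -c "
from h import *
status()"
```

```text
t 12.35 TCP [ 47.17 -12.34   3.13] org [ 46.76 -11.71   0.36] tip [ 65.56 -11.54   1.53] head 0.5 pitch/roll mrad [-1. 11.] w 47.9
```

>>> carry_out --steps '[[[0,0,0.5],0,1],[[-0.3,0,0.4],0,1],[[-1,0,0],0,1],[[-1.5,0,0],0,1],[[-2,0,0],0,1],[[-2,0,0],0,1],[[-1.5,0,0],0,1],[[-0.7,0,0],0,1],[[0,0,0],0,1]]'

```text
time: 13.25
position: [0.374, -0.1216, 0.0426]
tool_rot: [0.711, -0.703, -0.007, -0.005]
ft_force: [-0.3, -0.0, -1.8]
grip_width: 0.0478
```

```bash
python3 - <<'E'
from h import *
status(); t=cam("top"); 
cv2.imwrite("pics/g1.png",crop(t["bgr"],215,120,365,220,5))
E
```

```text
t 13.25 TCP [ 37.4  -12.16   4.26] org [ 36.98 -11.52   1.49] tip [ 55.79 -11.34   2.62] head 0.6 pitch/roll mrad [-4. 13.] w 47.8
```

View pics/g1.png

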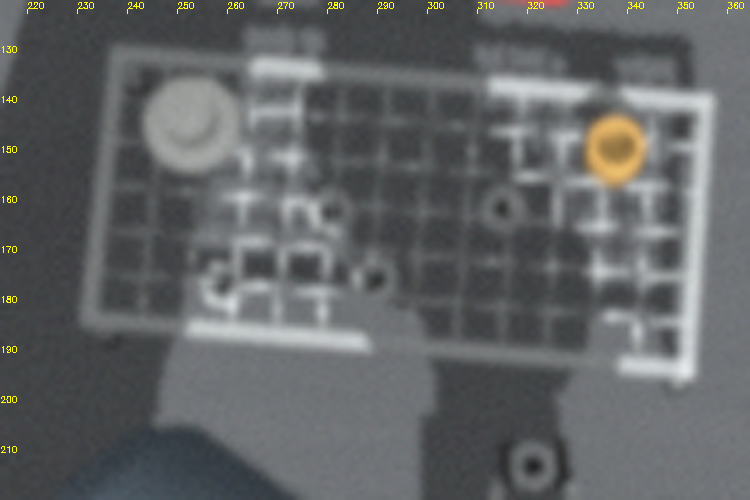

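>>> carry_out --steps '[[[0.3,0.5,2],0,1],[[0.3,1.5,3],0,1],[[0.3,3,2],0,1],[[0.3,4,0],0,1],[[0.3,4,0],0,1],[[0.3,4,0],0,1],[[0.3,4,0],0,1],[[0.3,4,0],0,1],[[0.3,4,0],0,1],[[0.3,4,0],0,1]]'

```text
time: 14.3
position: [0.419, 0.2147, 0.1177]
tool_rot: [0.708, -0.707, 0.004, -0.012]
ft_force: [0.0, -0.9, -3.5]
grip_width: 0.0479
```

>>> carry_out --steps '[[[0.3,4,0],0,1],[[0.3,2.5,0],0,1],[[0.2,1,0],0,1],[[0,0,0],0,1]]'

```text
time: 14.7
position: [0.4291, 0.3007, 0.1185]
tool_rot: [0.711, -0.703, 0.006, -0.016]
ft_force: [0.3, 0.3, -2.8]
grip_width: 0.0478
```

```bash
python3 -c "
from h import *
status()"
```

```text
t 14.7 TCP [42.91 30.07 11.85] org [42.58 30.71  9.07] tip [61.34 30.91 10.83] head 0.7 pitch/roll mrad [30. 10.] w 47.8
```

>>> carry_out --steps '[[[-0.5,0.3,-1],0,1],[[-0.5,0.2,-1],0,1],[[-0.2,0.1,-1],0,1],[[0,0,-1],0,1],[[0,0,-1],0,1],[[0,0,-0.5],0,1],[[0,0,0],0,1]]'

```text
time: 15.4
position: [0.4148, 0.3011, 0.0579]
tool_rot: [0.709, -0.705, 0.005, -0.012]
ft_force: [-0.3, -0.1, -2.5]
grip_width: 0.0481
```

```bash
python3 -c "
from h import *
status()"
```

```text
t 15.4 TCP [41.48 30.11  5.79] org [41.14 30.72  3.  ] tip [59.91 30.81  4.65] head 0.3 pitch/roll mrad [24.  7.] w 48.1
```

>>> carry_out --steps '[[[0,0.4,-0.4],0,1],[[0,0.2,-0.1],0,1],[[0,0,0],0,1]]'

```text
time: 15.7
position: [0.4158, 0.3077, 0.0526]
tool_rot: [0.709, -0.706, 0.005, -0.013]
ft_force: [0.6, 0.1, -2.7]
grip_width: 0.0477
```

>>> carry_out --steps '[[[0,0,0],0,1],[[0,0,0],0,1],[[0,0,0],0,1],[[0,0,0],0,1],[[0,0,0],0,1],[[0,0,0],0,1]]' --squeeze 7

```text
time: 16.3
position: [0.4168, 0.3085, 0.054]
tool_rot: [0.709, -0.705, 0.006, -0.015]
ft_force: [0.1, 0.3, -1.8]
grip_width: 0.0562
```

```bash
python3 -c "
from h import *
status()"
```

```text
t 16.3 TCP [41.68 30.85  5.4 ] org [41.36 31.07  2.61] tip [60.11 31.15  4.36] head 0.3 pitch/roll mrad [29.  9.] w 56.2
```

>>> carry_out --steps '[[[0,0,2],0,1],[[0,0,3],0,1],[[-0.2,-2,1],0,1],[[-0.4,-4,0],0,1],[[-0.5,-4,0],0,1],[[-0.5,-4,0],0,1],[[-0.5,-4,0],0,1],[[-0.5,-3,0],0,1],[[-0.3,-1.5,0],0,1],[[0,0,0],0,1]]'

```text
time: 17.3
position: [0.3888, 0.0776, 0.1176]
tool_rot: [0.71, -0.704, 0.009, -0.019]
ft_force: [0.0, 0.1, -2.6]
grip_width: 0.0559
```

```bash
python3 - <<'E'
from h import *
status(); t=cam("top");a=crop(t["bgr"],96,170,200,275,4); b=crop(t["bgr"],225,125,335,230,4)
cv2.imwrite("pics/i1.png",np.hstack([a[:, 200:],b[:420]]))
E
```

```text
t 17.3 TCP [38.88  7.76 11.76] org [38.59  7.99  8.97] tip [57.33  8.13 10.9 ] head 0.5 pitch/roll mrad [39. 10.] w 55.9
```

View pics/i1.png

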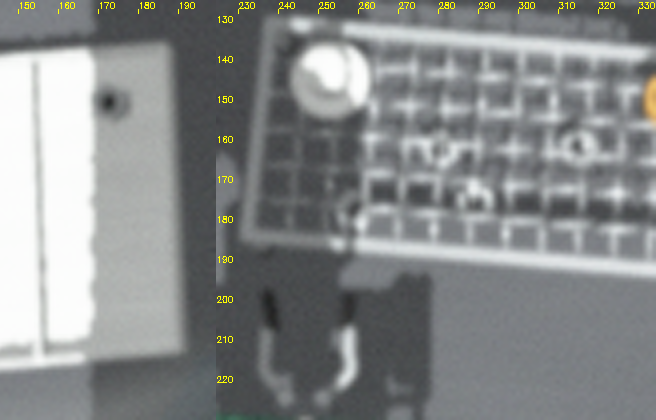

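>>> carry_out --steps '[[[0,-0.5,5],0,1],[[0,-0.5,3],0,1],[[0,-0.5,0],0,1],[[0,0,-1],0,1],[[0,0,-1],0,1],[[0,0,-1],0,1],[[0,0,-1],0,1],[[0,0,-1],0,1],[[0,0,-1],0,1],[[0,0,-1],0,1]]'

```text
time: 18.35
position: [0.3883, 0.0699, 0.12]
tool_rot: [0.714, -0.7, 0.005, -0.017]
ft_force: [0.2, -0.1, -1.8]
grip_width: 0.0561
```

```bash
python3 -c "
from h import *
status()"
```

```text
t 18.35 TCP [38.83  6.99 12.  ] org [38.51  7.22  9.21] tip [57.26  7.57 10.99] head 1.1 pitch/roll mrad [31. 12.] w 56.1
```

>>> carry_out --steps '[[[0,-0.2,-0.7],-0.5,1],[[0,-0.2,-0.7],-0.5,1],[[0,-0.2,-0.7],0,1],[[0,0,-0.7],0,1],[[0,0,-0.7],0,1],[[0,0,-0.7],0,1],[[0,0,-0.7],0,1],[[0,0,-0.7],0,1],[[0,0,-0.5],0,1],[[0,0,-0.3],0,1]]'

```text
time: 19.35
position: [0.3883, 0.0649, 0.0491]
tool_rot: [0.708, -0.706, 0.005, -0.016]
ft_force: [0.4, -0.4, -1.8]
grip_width: 0.0563
```

```bash
python3 -c "
from h import *
status()"
```

```text
t 19.35 TCP [38.83  6.49  4.91] org [38.52  6.72  2.12] tip [57.27  6.76  3.88] head 0.2 pitch/roll mrad [30. 12.] w 56.3
```

>>> carry_out --steps '[[[0,0,5],0,1],[[0,0,5],0,1],[[0,0,5],0,1],[[0,0,0],0,1],[[0,0,-1],0,1],[[0,0,-1],0,1],[[0,0,-1],0,1],[[0,0,-1],0,1],[[0,0,-1],0,1],[[0,0,-1],0,1]]'

```text
time: 20.35
position: [0.3823, 0.0656, 0.1303]
tool_rot: [0.708, -0.706, -0.005, -0.009]
ft_force: [0.2, 0.4, -2.2]
grip_width: 0.0558
```

```bash
python3 -c "
from h import *
status()"
```

```text
t 20.35 TCP [38.23  6.56 13.03] org [37.84  6.81 10.25] tip [56.63  6.84 11.57] head 0.2 pitch/roll mrad [ 7. 16.] w 55.8
```

>>> carry_out --steps '[[[0,0,-1],0,1],[[0,0,-1],0,1],[[0,0,-1],0,1],[[0,0,-1],0,1],[[0,0,-0.7],0,1],[[0,0,0],0,1]]'

```text
time: 20.95
position: [0.3775, 0.0661, 0.0762]
tool_rot: [0.708, -0.706, -0.008, -0.006]
ft_force: [0.3, 0.7, -1.9]
grip_width: 0.0558
```

```bash
python3 -c "
from h import *
status()"
```

```text
t 20.95 TCP [37.75  6.61  7.62] org [37.34  6.86  4.85] tip [56.14  6.89  5.99] head 0.1 pitch/roll mrad [-3. 17.] w 55.8
```

>>> carry_out --steps '[[[0.2,-0.3,-0.8],0,1],[[0.3,-0.1,-0.8],0,1],[[0.3,0,-0.8],0,1],[[0.2,0,-0.8],0,1],[[0,0,-0.5],0,1],[[0,0,-0.2],0,1],[[0,0,0],0,1]]'

```text
time: 21.65
position: [0.3895, 0.0615, 0.0336]
tool_rot: [0.708, -0.706, -0.008, -0.007]
ft_force: [0.6, -0.5, -1.8]
grip_width: 0.0556
```

```bash
python3 -c "
from h import *
status()"
```

```text
t 21.65 TCP [38.95  6.15  3.36] org [38.55  6.41  0.59] tip [57.35  6.43  1.77] head 0.1 pitch/roll mrad [-1. 16.] w 55.6
```

>>> carry_out --steps '[[[0.5,0,-0.1],0,1],[[1,0,-0.1],0,1],[[1,0,0],0,1],[[1,0,0],0,1],[[1,0,0],0,1],[[1,0,0],0,1],[[1,0,0],0,1],[[0.5,0,0],0,1],[[0.2,0,0],0,1],[[0,0,0],0,1]]'

```text
time: 22.65
position: [0.4692, 0.0616, 0.0327]
tool_rot: [0.708, -0.706, -0.006, -0.008]
ft_force: [1.0, 0.3, -0.0]
grip_width: 0.0558
```

```bash
python3 -c "
from h import *
status()"
```

```text
t 22.65 TCP [46.92  6.16  3.27] org [46.53  6.41  0.5 ] tip [65.32  6.44  1.73] head 0.2 pitch/roll mrad [ 2. 16.] w 55.8
```

Good; close hard, lift slightly, withdraw.

>>> carry_out --steps '[[[0.2,0,-0.1],0,1],[[0,0,0],0,1],[[0,0,0],0,1],[[0,0,0],0,1],[[0,0,0],0,1],[[0,0,0],0,1],[[0,0,0],0,1]]' --squeeze 25

```text
time: 23.35
position: [0.4696, 0.0615, 0.0322]
tool_rot: [0.708, -0.706, -0.007, -0.007]
ft_force: [0.1, -0.3, 0.3]
grip_width: 0.0484
```

```bash
python3 -c "
from h import *
status()"
```

```text
t 23.35 TCP [46.96  6.15  3.22] org [46.56  6.77  0.45] tip [65.36  6.81  1.64] head 0.2 pitch/roll mrad [-0. 16.] w 48.4
```

>>> carry_out --steps '[[[0,0,0.5],0,1],[[-0.3,0,0.4],0,1],[[-1,0,0],0,1],[[-1.5,0,0],0,1],[[-2,0,0],0,1],[[-2,0,0],0,1],[[-1,0,0],0,1],[[-0.5,0,0],0,1],[[0,0,0],0,1]]'

```text
time: 24.25
position: [0.3789, 0.0622, 0.0425]
tool_rot: [0.708, -0.706, -0.009, -0.006]
ft_force: [0.7, -0.0, -2.7]
grip_width: 0.0486
```

```bash
python3 -c "
from h import *
status()"
```

```text
t 24.25 TCP [37.89  6.22  4.25] org [37.47  6.83  1.49] tip [56.28  6.87  2.6 ] head 0.2 pitch/roll mrad [-4. 17.] w 48.6
```

>>> carry_out --steps '[[[0,0.5,3],0,1],[[0,1.5,3],0,1],[[0,2.5,0],0,1],[[0,2.5,0],0,1],[[0,2.5,0],0,1],[[0,2.5,0],0,1],[[0,2.5,0],0,1],[[0,2.5,0],0,1],[[0,2.5,0],0,1],[[0,1.5,0],0,1]]'

```text
time: 25.25
position: [0.3915, 0.2805, 0.1058]
tool_rot: [-0.706, 0.708, 0.003, 0.014]
ft_force: [-0.2, -1.4, -2.7]
grip_width: 0.0483
```

```bash
python3 -c "
from h import *
status()"
```

```text
t 25.25 TCP [39.15 28.05 10.58] org [38.8  28.69  7.81] tip [57.58 28.59  9.28] head -0.2 pitch/roll mrad [15. 21.] w 48.3
```

>>> carry_out --steps '[[[-0.6,1,0],0,1],[[-0.5,0.8,-0.8],0,1],[[-0.2,0.5,-0.8],0,1],[[0,0.3,-0.8],0,1],[[0,0,-0.8],0,1],[[0,0,-0.7],0,1],[[0,0,-0.5],0,1],[[0,0,0],0,1]]'

```text
time: 26.05
position: [0.3782, 0.308, 0.0569]
tool_rot: [-0.706, 0.708, 0.003, 0.014]
ft_force: [-0.2, 0.3, -2.2]
grip_width: 0.0485
```

```bash
python3 -c "
from h import *
status()"
```

```text
t 26.05 TCP [37.82 30.8   5.69] org [37.46 31.43  2.92] tip [56.24 31.33  4.39] head -0.2 pitch/roll mrad [14. 20.] w 48.5
```

>>> carry_out --steps '[[[0,0,-0.3],0,1],[[0,0,0],0,1],[[0,0,0],0,1],[[0,0,0],0,1],[[0,0,0],0,1],[[0,0,0],0,1],[[0,0,2],0,1],[[0,0,4],0,1],[[0,0,4],0,1],[[0,0,1],0,1]]' --squeeze 7

```text
time: 27.05
position: [0.3777, 0.307, 0.1662]
tool_rot: [-0.705, 0.709, 0.004, 0.012]
ft_force: [1.6, 0.1, -2.6]
grip_width: 0.056
```

>>> carry_out --steps '[[[0,-2,0],0,1],[[0,-3,0],0,1],[[0,-3,0],0,1],[[0,-3,0],0,1],[[0,-3,0],0,1],[[0,-3,0],0,1],[[0,-3,0],0,1],[[0,-3,0],0,1],[[0,-3,0],0,1],[[0,-1.5,0],0,1]]'

```text
time: 28.05
position: [0.3784, 0.0259, 0.1722]
tool_rot: [0.708, -0.706, 0.001, -0.02]
ft_force: [-0.6, -0.4, -2.5]
grip_width: 0.056
```

```bash
python3 - <<'E'
from h import *
status(); t=cam("top");a=crop(t["bgr"],150,170,200,275,4); b=crop(t["bgr"],225,125,345,230,4)
cv2.imwrite("pics/j1.png",np.hstack([a,b]))
E
```

```text
t 28.05 TCP [37.84  2.59 17.22] org [37.52  2.85 14.44] tip [56.28  2.89 16.17] head 0.2 pitch/roll mrad [28. 23.] w 56.0
```

View pics/j1.png

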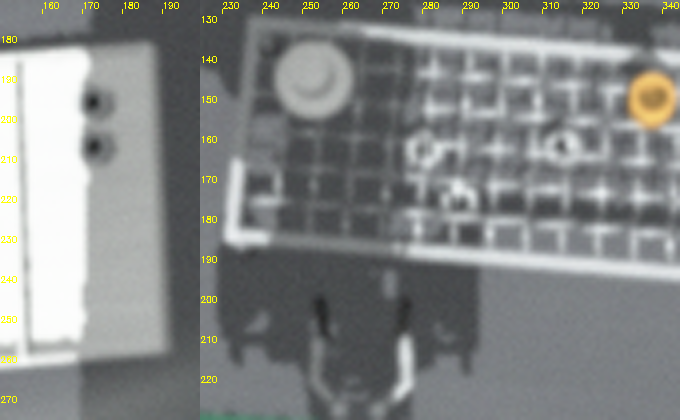

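>>> carry_out --steps '[[[0,-1,5],0,1],[[0,-1,5],0,1],[[0,-1,0],0,1],[[0,-1,-1],0,1],[[0,-0.5,-1],0,1],[[0,0,-1],0,1],[[0,0,-1],0,1],[[0,0,-1],0,1],[[0,0,-1],0,1],[[0,0,-1],0,1]]'

```text
time: 29.1
position: [0.3696, -0.0194, 0.1895]
tool_rot: [0.707, -0.707, -0.009, -0.014]
ft_force: [0.1, 0.6, -1.8]
grip_width: 0.0558
```

```bash
python3 -c "
from h import *
status()"
```

```text
t 29.1 TCP [36.96 -1.94 18.95] org [36.58 -1.65 16.18] tip [55.37 -1.68 17.51] head 0.0 pitch/roll mrad [ 7. 29.] w 55.8
```

>>> carry_out --steps '[[[0,0,-1],0,1],[[0,0,-1],0,1],[[0,0,-1],0,1],[[0,0,-1],0,1],[[0,0,-1],0,1],[[0,0,-1],0,1],[[0,0,-1],0,1],[[0,0,0],0,1]]'

```text
time: 29.9
position: [0.3551, -0.014, 0.1035]
tool_rot: [0.707, -0.707, -0.024, -0.008]
ft_force: [0.1, 0.2, -1.8]
grip_width: 0.0559
```

```bash
python3 -c "
from h import *
status()"
```

```text
t 29.9 TCP [35.51 -1.4  10.35] org [35.05 -1.09  7.59] tip [53.87 -1.11  8.34] head 0.1 pitch/roll mrad [-24.  41.] w 55.9
```

>>> carry_out --steps '[[[1,-0.4,0],0,1],[[1,-0.4,-2],0,1],[[0.5,-0.3,-3],0,1],[[0.3,0,0],0,1],[[0,0,0],0,1]]'

```text
time: 30.4
position: [0.3858, -0.0261, 0.0508]
tool_rot: [0.707, -0.707, -0.024, -0.008]
ft_force: [-1.2, -0.2, -1.4]
grip_width: 0.0563
```

```bash
python3 -c "
from h import *
status()"
```

```text
t 30.4 TCP [38.58 -2.61  5.08] org [38.11 -2.3   2.32] tip [56.94 -2.32  3.08] head 0.1 pitch/roll mrad [-24.  41.] w 56.3
```

>>> carry_out --steps '[[[0.3,0,-0.7],0,1],[[0.5,0.1,-0.5],0,1],[[0.8,0,-0.2],0,1],[[1,0,0],0,1],[[1,0,0],0,1],[[1,0,0],0,1],[[1,0,0],0,1],[[1,0,0],0,1],[[0.5,0,0],0,1],[[0,0,0],0,1]]'

```text
time: 31.4
position: [0.4662, -0.0252, 0.0405]
tool_rot: [0.708, -0.706, -0.02, -0.01]
ft_force: [0.3, 0.2, -2.2]
grip_width: 0.0562
```

```bash
python3 -c "
from h import *
status()"
```

```text
t 31.4 TCP [46.62 -2.52  4.05] org [46.18 -2.22  1.29] tip [65.   -2.21  2.22] head 0.1 pitch/roll mrad [-14.  38.] w 56.2
```

Tip underside at ~1.0 cm; go down 0.7 and forward 1.0, then close.

>>> carry_out --steps '[[[0.3,0,-0.4],0,1],[[0.4,0,-0.3],0,1],[[0.2,0,0],0,1],[[0,0,0],0,1]]'

```text
time: 31.8
position: [0.4738, -0.0247, 0.0325]
tool_rot: [0.708, -0.706, -0.022, -0.009]
ft_force: [-0.3, -0.9, -0.9]
grip_width: 0.0559
```

```bash
python3 -c "
from h import *
status()"
```

```text
t 31.8 TCP [47.38 -2.47  3.25] org [46.93 -2.15  0.48] tip [65.75 -2.16  1.34] head 0.1 pitch/roll mrad [-18.  39.] w 55.9
```

>>> carry_out --steps '[[[0,0,0],0,1],[[0,0,0],0,1],[[0,0,0],0,1],[[0,0,0],0,1],[[0,0,0],0,1],[[0,0,0],0,1]]' --squeeze 25

```text
time: 32.4
position: [0.4732, -0.0246, 0.0324]
tool_rot: [0.707, -0.706, -0.022, -0.009]
ft_force: [0.1, -0.2, -2.4]
grip_width: 0.0475
```

```bash
python3 -c "
from h import *
status()"
```

```text
t 32.4 TCP [47.32 -2.46  3.24] org [46.86 -1.73  0.49] tip [65.68 -1.74  1.34] head 0.1 pitch/roll mrad [-19.  39.] w 47.5
```

>>> carry_out --steps '[[[0,0,0.5],0,1],[[-0.3,0,0.4],0,1],[[-1,0,0],0,1],[[-1.5,0,0],0,1],[[-2,0,0],0,1],[[-1.5,0,0],0,1],[[-1,0,0],0,1],[[-0.4,0,0],0,1],[[0,0,0],0,1]]'

```text
time: 33.3
position: [0.3899, -0.0239, 0.0438]
tool_rot: [0.708, -0.706, -0.022, -0.008]
ft_force: [-0.6, 0.7, -2.5]
grip_width: 0.0477
```

```bash
python3 -c "
from h import *
status()"
```

```text
t 33.3 TCP [38.99 -2.39  4.38] org [38.54 -1.67  1.63] tip [57.36 -1.67  2.47] head 0.1 pitch/roll mrad [-19.  39.] w 47.7
```

>>> carry_out --steps '[[[0,0.5,3],0,1],[[0,1.5,4],0,1],[[0,3,0],0,1],[[0,3,0],0,1],[[0,3,0],0,1],[[0,3,0],0,1],[[0,3,0],0,1],[[-0.5,3,0],0,1],[[-0.7,3,0],0,1],[[-0.7,3,0],0,1]]'

```text
time: 34.3
position: [0.3831, 0.2426, 0.1178]
tool_rot: [-0.704, 0.709, 0.014, 0.016]
ft_force: [0.9, 0.4, -2.4]
grip_width: 0.0474
```

```bash
python3 -c "
from h import *
status()"
```

```text
t 34.3 TCP [38.31 24.26 11.78] org [37.93 24.99  9.03] tip [56.72 24.81 10.28] head -0.4 pitch/roll mrad [ 3. 39.] w 47.4
```

>>> carry_out --steps '[[[-0.8,1.5,0],0,1],[[-0.8,1.5,-0.8],0,1],[[-0.8,1.5,-0.8],0,1],[[-0.6,1,-0.8],0,1],[[0,0.4,-0.8],0,1],[[0,0,-0.8],0,1],[[0,0,-0.7],0,1],[[0,0,-0.6],0,1],[[0,0,0],0,1]]'

```text
time: 35.2
position: [0.3556, 0.309, 0.062]
tool_rot: [-0.707, 0.707, 0.013, 0.02]
ft_force: [0.6, -1.3, -2.7]
grip_width: 0.0476
```

```bash
python3 -c "
from h import *
status()"
```

```text
t 35.2 TCP [35.56 30.9   6.2 ] org [35.19 31.63  3.45] tip [53.98 31.56  4.84] head -0.1 pitch/roll mrad [11. 43.] w 47.6
```

>>> carry_out --steps '[[[-0.4,0,-0.4],0,1],[[-0.3,-0.1,-0.3],0,1],[[0,0,-0.1],0,1],[[0,0,0],0,1]]'

```text
time: 35.6
position: [0.3487, 0.307, 0.0535]
tool_rot: [-0.706, 0.708, 0.013, 0.02]
ft_force: [0.4, -0.5, -2.9]
grip_width: 0.0477
```

>>> carry_out --steps '[[[0,0,0],0,1],[[0,0,0],0,1],[[0,0,0],0,1],[[0,0,0],0,1],[[0,0,0],0,1],[[0,0,0],0,1],[[0,0,3],0,1],[[0.5,-1,3],0,1],[[0.5,-2,0],0,1],[[0.5,-3,0],0,1]]' --squeeze 7

```text
time: 36.6
position: [0.365, 0.2484, 0.1158]
tool_rot: [0.708, -0.706, -0.012, -0.022]
ft_force: [0.3, -0.4, -2.8]
grip_width: 0.0558
```

>>> carry_out --steps '[[[0.8,-3,0],0,1],[[0.8,-3,0],0,1],[[0.5,-3,0],0,1],[[0,-3,0],0,1],[[0,-3,0],0,1],[[0,-3,0],0,1],[[0,-2,0],0,1],[[0,-1,0],0,1],[[0,0,0],0,1]]'

```text
time: 37.5
position: [0.389, 0.0274, 0.1175]
tool_rot: [0.707, -0.707, -0.008, -0.025]
ft_force: [-0.1, -0.1, -2.6]
grip_width: 0.056
```

```bash
python3 - <<'E'
from h import *
status(); t=cam("top");a=crop(t["bgr"],150,170,200,275,4); b=crop(t["bgr"],225,125,345,230,4)
cv2.imwrite("pics/k1.png",np.hstack([a,b]))
E
```

```text
t 37.5 TCP [38.9   2.74 11.75] org [38.57  3.06  8.97] tip [57.33  3.01 10.62] head -0.0 pitch/roll mrad [24. 43.] w 56.0
```

View pics/k1.png

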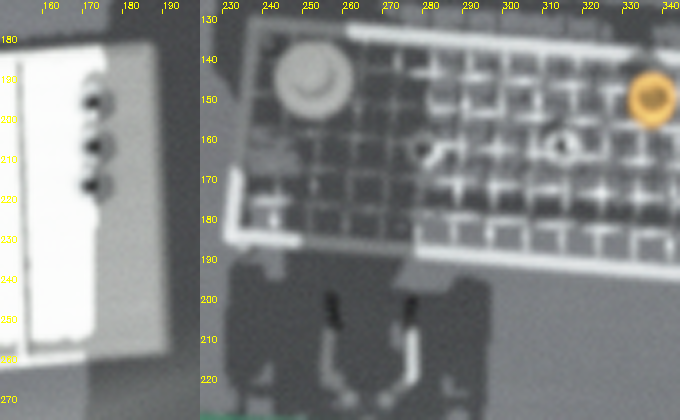

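>>> carry_out --steps '[[[0.2,-0.7,5],0,1],[[0.2,-0.8,5],0,1],[[0,-0.5,0],0,1],[[0.1,0,-1],0,1],[[0.1,0,-1],0,1],[[0.1,0,-1],0,1],[[0.1,0,-1],0,1],[[0.1,0,-1],0,1],[[0.1,0,-1],0,1],[[0.1,0,-1],0,1]]'

```text
time: 38.55
position: [0.3896, 0.017, 0.1342]
tool_rot: [0.71, -0.704, -0.022, -0.018]
ft_force: [0.3, 0.3, -2.4]
grip_width: 0.0561
```

```bash
python3 -c "
from h import *
status()"
```

```text
t 38.55 TCP [38.96  1.7  13.42] org [38.54  2.04 10.65] tip [57.35  2.13 11.75] head 0.5 pitch/roll mrad [-6. 52.] w 56.1
```

>>> carry_out --steps '[[[0.1,0,-1],0,1],[[0.1,0,-1],0,1],[[0.1,0,-1],0,1],[[0.1,0,-1],0,1],[[0,0,0],0,1]]'

```text
time: 39.05
position: [0.3844, 0.0229, 0.0835]
tool_rot: [0.711, -0.703, -0.032, -0.012]
ft_force: [-0.3, 0.9, -3.2]
grip_width: 0.056
```

```bash
python3 -c "
from h import *
status()"
```

```text
t 39.05 TCP [38.44  2.29  8.35] org [37.96  2.65  5.6 ] tip [56.78  2.8   6.29] head 0.7 pitch/roll mrad [-27.  58.] w 56.0
```

>>> carry_out --steps '[[[0,-0.8,-2],-0.4,1],[[0,-0.8,-2],-0.3,1],[[0,-0.3,0],0,1],[[0,0,0],0,1]]'

```text
time: 39.45
position: [0.3809, 0.0064, 0.0402]
tool_rot: [0.707, -0.706, -0.035, -0.011]
ft_force: [1.1, -0.5, -2.1]
grip_width: 0.0561
```

```bash
python3 -c "
from h import *
status()"
```

```text
t 39.45 TCP [38.09  0.64  4.02] org [37.59  1.    1.27] tip [56.42  0.97  1.83] head 0.1 pitch/roll mrad [-34.  60.] w 56.1
```

>>> carry_out --steps '[[[0.6,-0.3,-0.1],0,1],[[1.3,-0.2,0],0,1],[[1.3,0,0],0,1],[[1.3,0,0],0,1],[[1.3,0,0],0,1],[[1.3,0,0],0,1],[[1.3,0,0],0,1],[[1.3,0,0],0,1],[[1,0,0],0,1],[[0.3,0,0],0,1]]'

```text
time: 40.45
position: [0.499, 0.0029, 0.0481]
tool_rot: [0.708, -0.705, -0.029, -0.014]
ft_force: [-0.3, -0.3, -2.5]
grip_width: 0.0558
```

```bash
python3 -c "
from h import *
status()"
```

```text
t 40.45 TCP [49.9   0.29  4.81] org [49.44  0.66  2.05] tip [68.26  0.69  2.84] head 0.3 pitch/roll mrad [-22.  56.] w 55.8
```

>>> carry_out --steps '[[[0,-0.1,-0.5],0,1],[[0.3,0,-0.5],0,1],[[0.7,0,-0.2],0,1],[[0.7,0,0],0,1],[[0.1,0,0],0,1],[[0,0,0],0,1]]'

```text
time: 41.05
position: [0.5164, 0.0023, 0.0349]
tool_rot: [0.708, -0.705, -0.031, -0.013]
ft_force: [0.1, -0.0, -2.4]
grip_width: 0.056
```

```bash
python3 -c "
from h import *
status()"
```

```text
t 41.05 TCP [51.64  0.23  3.49] org [51.17  0.59  0.73] tip [69.99  0.63  1.46] head 0.3 pitch/roll mrad [-25.  57.] w 56.0
```

>>> carry_out --steps '[[[0.2,0,0],0,1],[[0,0,0],0,1],[[0,0,0],0,1],[[0,0,0],0,1],[[0,0,0],0,1],[[0,0,0],0,1],[[0,0,0],0,1]]' --squeeze 25

```text
time: 41.75
position: [0.5178, 0.0024, 0.035]
tool_rot: [0.708, -0.705, -0.031, -0.012]
ft_force: [0.5, -0.0, -1.4]
grip_width: 0.0481
```

```bash
python3 -c "
from h import *
status()"
```

```text
t 41.75 TCP [51.78  0.24  3.5 ] org [51.3   1.    0.77] tip [70.12  1.03  1.47] head 0.3 pitch/roll mrad [-26.  57.] w 48.1
```

>>> carry_out --steps '[[[0,0,0.5],0,1],[[-0.3,0,0.4],0,1],[[-1,0,0],0,1],[[-2,0,0],0,1],[[-2,0,0],0,1],[[-2,0,0],0,1],[[-2,0,0],0,1],[[-1.5,0,0],0,1],[[-0.8,0,0],0,1],[[0,0,0],0,1]]'

```text
time: 42.75
position: [0.3922, 0.0036, 0.0472]
tool_rot: [0.709, -0.705, -0.032, -0.012]
ft_force: [0.9, -0.6, -2.0]
grip_width: 0.0483
```

```bash
python3 -c "
from h import *
status()"
```

```text
t 42.75 TCP [39.22  0.36  4.72] org [38.74  1.1   1.99] tip [57.57  1.15  2.66] head 0.4 pitch/roll mrad [-28.  58.] w 48.3
```

>>> carry_out --steps '[[[0,0.5,3],0,1],[[0,1.5,3],0,1],[[0,3,1],0,1],[[0,3,0],0,1],[[-0.3,3,0],0,1],[[-0.7,3,0],0,1],[[-1,3,0],0,1],[[-1.2,3,0],0,1],[[-1.2,3,0],0,1],[[-1.2,2,0],0,1]]'

```text
time: 43.75
position: [0.3488, 0.261, 0.1221]
tool_rot: [-0.705, 0.708, 0.024, 0.021]
ft_force: [-0.3, 0.1, -1.7]
grip_width: 0.0477
```

```bash
python3 -c "
from h import *
status()"
```

```text
t 43.75 TCP [34.88 26.1  12.21] org [34.47 26.89  9.48] tip [53.27 26.74 10.61] head -0.2 pitch/roll mrad [-3. 60.] w 47.7
```

>>> carry_out --steps '[[[-1,1.2,-0.5],0,1],[[-1,1.2,-1],0,1],[[-0.7,1,-1],0,1],[[-0.2,0.2,-1],0,1],[[0,0,-1],0,1],[[0,0,-0.8],0,1],[[0,0,-0.5],0,1],[[0,0,0],0,1]]'

```text
time: 44.55
position: [0.322, 0.3046, 0.063]
tool_rot: [0.708, -0.705, -0.022, -0.027]
ft_force: [-0.2, -0.1, -2.8]
grip_width: 0.0478
```

```bash
python3 -c "
from h import *
status()"
```

```text
t 44.55 TCP [32.2  30.46  6.3 ] org [31.82 31.25  3.57] tip [50.61 31.24  4.89] head 0.2 pitch/roll mrad [ 7. 65.] w 47.8
```

>>> carry_out --steps '[[[-0.3,0,-0.4],0,1],[[-0.2,0,-0.3],0,1],[[0,0,-0.1],0,1],[[0,0,0],0,1]]'

```text
time: 44.95
position: [0.3176, 0.3042, 0.0548]
tool_rot: [0.707, -0.706, -0.022, -0.027]
ft_force: [-0.4, 0.0, -2.3]
grip_width: 0.0486
```

>>> carry_out --steps '[[[0,0,0],0,1],[[0,0,0],0,1],[[0,0,0],0,1],[[0,0,0],0,1],[[0,0,0],0,1],[[0,0,0],0,1],[[0,0,3],0,1],[[0.5,-1,3],0,1],[[1,-2,0],0,1],[[1,-3,0],0,1]]' --squeeze 7

```text
time: 45.95
position: [0.343, 0.2451, 0.1169]
tool_rot: [0.71, -0.704, -0.021, -0.028]
ft_force: [0.9, 0.2, -2.8]
grip_width: 0.056
```

>>> carry_out --steps '[[[1,-3,0],0,1],[[1,-3,0],0,1],[[0.8,-3,0],0,1],[[0.8,-3,0],0,1],[[0.3,-3,0],0,1],[[0,-3,0],0,1],[[0,-3,0],0,1],[[0,-3,0],0,1],[[0,-3,0],0,1],[[0,-2,0],0,1]]'

```text
time: 46.95
position: [0.3853, -0.0576, 0.1183]
tool_rot: [0.71, -0.703, -0.017, -0.031]
ft_force: [0.8, -0.1, -2.5]
grip_width: 0.0559
```

>>> carry_out --steps '[[[0,-3,0],0,1],[[0,-3,0],0,1],[[0,-2,0],0,1],[[0,0,0],0,1]]'

```text
time: 47.35
position: [0.3859, -0.1444, 0.1185]
tool_rot: [0.709, -0.705, -0.015, -0.031]
ft_force: [1.0, 0.5, -2.2]
grip_width: 0.0561
```

```bash
python3 - <<'E'
from h import *
status(); t=cam("top");a=crop(t["bgr"],150,170,200,275,4); b=crop(t["bgr"],245,125,365,230,4)
cv2.imwrite("pics/l1.png",np.hstack([a,b]))
E
```

```text
t 47.35 TCP [ 38.59 -14.44  11.85] org [ 38.24 -14.08   9.08] tip [ 57.01 -14.06  10.7 ] head 0.3 pitch/roll mrad [22. 61.] w 56.1
```

View pics/l1.png

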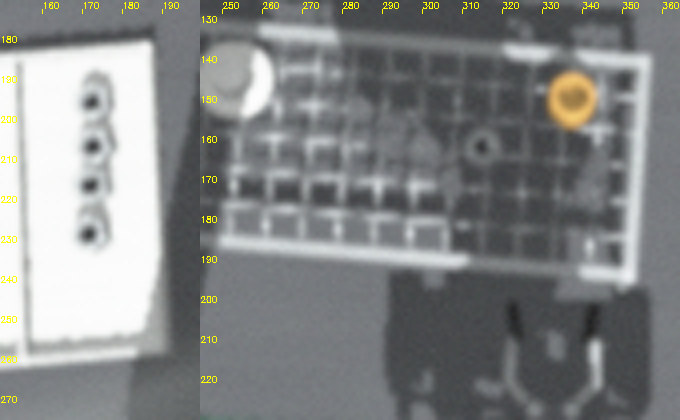

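>>> carry_out --steps '[[[0.1,1,5],0,1],[[0.1,1,0],0,1],[[0.1,1,-1],0,1],[[0.1,0.8,-1],0,1],[[0.1,0.4,-1],0,1],[[0.1,0,-1],0,1],[[0.1,0,-1],0,1],[[0.1,0,-1],0,1],[[0.1,0,-1],0,1],[[0.1,0,-1],0,1]]'

```text
time: 48.4
position: [0.387, -0.0827, 0.0831]
tool_rot: [0.713, -0.7, -0.027, -0.03]
ft_force: [0.7, 0.6, -2.0]
grip_width: 0.0561
```

```bash
python3 -c "
from h import *
status()"
```

```text
t 48.4 TCP [38.7  -8.27  8.31] org [38.31 -7.87  5.55] tip [57.1  -7.64  6.85] head 1.0 pitch/roll mrad [ 6. 76.] w 56.1
```

>>> carry_out --steps '[[[0,-0.5,-1.5],-0.5,1],[[0,-0.5,-1.5],-0.5,1],[[0,-0.5,-1],0,1],[[0,-0.2,-0.2],0,1],[[0,0,0],0,1]]'

```text
time: 48.9
position: [0.3837, -0.0931, 0.0387]
tool_rot: [0.709, -0.704, -0.03, -0.03]
ft_force: [-0.1, 0.2, -2.4]
grip_width: 0.0559
```

```bash
python3 -c "
from h import *
status()"
```

```text
t 48.9 TCP [38.37 -9.31  3.87] org [37.97 -8.89  1.11] tip [56.77 -8.85  2.3 ] head 0.4 pitch/roll mrad [-0. 80.] w 55.9
```

>>> carry_out --steps '[[[0.6,-0.3,-0.2],0,1],[[1.3,-0.3,-0.1],0,1],[[1.3,-0.1,-0.1],0,1],[[1.3,0,0],0,1],[[1.3,0,0],0,1],[[1.3,0,0],0,1],[[1.3,0,0],0,1],[[1.3,0,0],0,1],[[1,0,0],0,1],[[0.3,0,0],0,1]]'

```text
time: 49.9
position: [0.5012, -0.0999, 0.04]
tool_rot: [0.709, -0.704, -0.027, -0.031]
ft_force: [-0.5, 0.6, -1.2]
grip_width: 0.056
```

```bash
python3 -c "
from h import *
status()"
```

```text
t 49.9 TCP [50.12 -9.99  4.  ] org [49.73 -9.58  1.24] tip [68.52 -9.52  2.55] head 0.4 pitch/roll mrad [ 6. 77.] w 56.0
```

>>> carry_out --steps '[[[0,0,-0.3],0,1],[[0.5,0,-0.3],0,1],[[0.7,0,-0.1],0,1],[[0.6,0,0],0,1],[[0.1,0,0],0,1],[[0,0,0],0,1]]'

```text
time: 50.5
position: [0.5185, -0.0988, 0.0325]
tool_rot: [0.709, -0.704, -0.03, -0.029]
ft_force: [-1.4, 0.5, 0.8]
grip_width: 0.0561
```

```bash
python3 -c "
from h import *
status()"
```

```text
t 50.5 TCP [51.85 -9.88  3.25] org [51.45 -9.47  0.5 ] tip [70.25 -9.41  1.69] head 0.5 pitch/roll mrad [-0. 79.] w 56.1
```

>>> carry_out --steps '[[[0,0,0],0,1],[[0,0,0],0,1],[[0,0,0],0,1],[[0,0,0],0,1],[[0,0,0],0,1],[[0,0,0],0,1],[[0,0,0],0,1]]' --squeeze 25

```text
time: 51.2
position: [0.5189, -0.099, 0.0325]
tool_rot: [0.709, -0.704, -0.029, -0.03]
ft_force: [0.5, 0.7, -0.9]
grip_width: 0.0485
```

```bash
python3 -c "
from h import *
status()"
```

```text
t 51.2 TCP [51.89 -9.9   3.25] org [51.49 -9.11  0.52] tip [70.28 -9.07  1.75] head 0.4 pitch/roll mrad [ 2. 79.] w 48.5
```

>>> carry_out --steps '[[[0,0,0.5],0,1],[[-0.3,0,0.4],0,1],[[-1,0,0],0,1],[[-2,0,0],0,1],[[-2,0,0],0,1],[[-2,0,0],0,1],[[-2,0,0],0,1],[[-1.5,0,0],0,1],[[-0.8,0,0],0,1],[[0,0,0],0,1]]'

```text
time: 52.2
position: [0.3943, -0.0976, 0.044]
tool_rot: [0.709, -0.703, -0.03, -0.03]
ft_force: [-0.2, -0.2, -2.6]
grip_width: 0.0482
```

```bash
python3 -c "
from h import *
status()"
```

```text
t 52.2 TCP [39.43 -9.76  4.4 ] org [39.03 -8.95  1.68] tip [57.83 -8.89  2.88] head 0.5 pitch/roll mrad [ 1. 80.] w 48.2
```

>>> carry_out --steps '[[[0,0.5,3],0,1],[[0,1.5,3],0,1],[[0,3,1],0,1],[[0,3,0],0,1],[[0,3,0],0,1],[[0,3,0],0,1],[[-0.3,3,0],0,1],[[-0.7,3,0],0,1],[[-1,3,0],0,1],[[-1.2,3,0],0,1]]'

```text
time: 53.2
position: [0.3754, 0.1661, 0.1186]
tool_rot: [-0.706, 0.707, 0.019, 0.037]
ft_force: [0.1, 0.3, -2.7]
grip_width: 0.0479
```

>>> carry_out --steps '[[[-1.5,3,0],0,1],[[-1.5,2.5,0],0,1],[[-1.3,2,0],0,1],[[-1.2,1.5,0],0,1],[[-0.6,0,0],0,1],[[0,0,0],0,1]]'

```text
time: 53.8
position: [0.3136, 0.2651, 0.1198]
tool_rot: [0.709, -0.704, -0.017, -0.04]
ft_force: [0.4, -0.3, -1.7]
grip_width: 0.0482
```

```bash
python3 -c "
from h import *
status()"
```

```text
t 53.8 TCP [31.36 26.51 11.98] org [31.05 27.31  9.24] tip [49.8  27.34 11.05] head 0.4 pitch/roll mrad [33. 77.] w 48.2
```

>>> carry_out --steps '[[[-1,1,-0.5],0,1],[[-1,1,-1],0,1],[[-0.7,1,-1],0,1],[[-0.2,0.2,-1],0,1],[[0,0,-1],0,1],[[0,0,-0.8],0,1],[[0,0,-0.5],0,1],[[0,0,0],0,1]]'

```text
time: 54.6
position: [0.2935, 0.2968, 0.0606]
tool_rot: [-0.706, 0.707, 0.015, 0.046]
ft_force: [0.2, -0.4, -2.4]
grip_width: 0.0482
```

```bash
python3 -c "
from h import *
status()"
```

```text
t 54.6 TCP [29.35 29.68  6.06] org [29.08 30.49  3.33] tip [47.8  30.34  5.35] head -0.2 pitch/roll mrad [44. 81.] w 48.2
```

>>> carry_out --steps '[[[-0.5,0,-0.4],0,1],[[-0.3,0,-0.4],0,1],[[0,0,0],0,1],[[0,0,0],0,1]]'

```text
time: 55.0
position: [0.2857, 0.2966, 0.0526]
tool_rot: [-0.705, 0.707, 0.014, 0.046]
ft_force: [-0.2, 0.1, -2.7]
grip_width: 0.0482
```

```bash
python3 -c "
from h import *
status()"
```

```text
t 55.0 TCP [28.57 29.66  5.26] org [28.3  30.48  2.52] tip [47.03 30.3   4.56] head -0.2 pitch/roll mrad [45. 82.] w 48.2
```

>>> carry_out --steps '[[[0,0,0],0,1],[[0,0,0],0,1],[[0,0,0],0,1],[[0,0,0],0,1],[[0,0,0],0,1],[[0,0,0],0,1],[[0,0,3],0,1],[[1,-1,4],0,1],[[1.3,-2,2],0,1],[[1.4,-3,0],0,1]]' --squeeze 7

```text
time: 56.0
position: [0.3221, 0.2367, 0.1445]
tool_rot: [0.708, -0.704, -0.014, -0.045]
ft_force: [1.0, 1.0, -3.1]
grip_width: 0.0559
```

>>> carry_out --steps '[[[1.4,-3,0],0,1],[[1.4,-3,0],0,1],[[1.4,-3,0],2,1],[[1.4,-3,0],6,1],[[1.2,-3,0],6,1],[[0.7,-3,0],6,1],[[0.5,-2,0],6,1],[[0.5,-1,0],6,1],[[0,-1,0],6,1],[[0,0,0],6,1]]'

```text
time: 57.0
position: [0.4112, 0.0029, 0.1462]
tool_rot: [0.925, -0.376, -0.027, -0.039]
ft_force: [0.5, -0.0, -2.6]
grip_width: 0.0558
```

```bash
python3 -c "
from h import *
status()
cv2.imwrite('pics/m1.png',np.hstack([crop(cam('top')['bgr'],96,170,200,275,5),]))"
```

```text
t 57.0 TCP [41.12  0.29 14.62] org [40.64  0.4  11.85] tip [53.79 13.71 14.  ] head 45.6 pitch/roll mrad [51. 76.] w 55.8
```

View pics/m1.png

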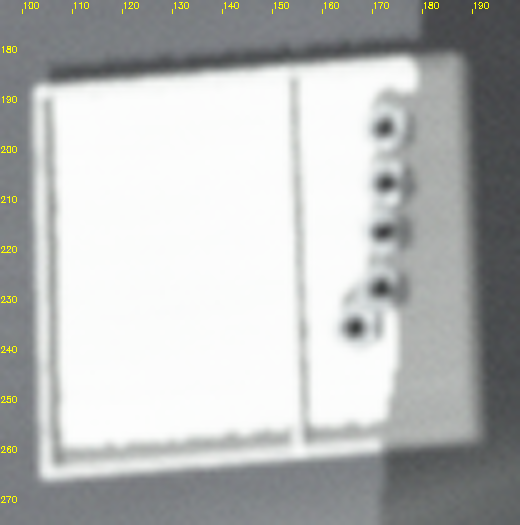

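>>> carry_out --steps '[[[0.2,-0.3,0],6,1],[[0.2,-0.3,0],6,1],[[0.2,-0.3,0],6,1],[[0.2,-0.3,0],6,1],[[0.2,-0.3,0],6,1],[[0.2,-0.3,0],6,1],[[0,0,0],4,1],[[0,0,0],1,1],[[0,0,0],0,1]]'

```text
time: 57.95
position: [0.4197, -0.013, 0.1452]
tool_rot: [0.999, -0.02, -0.042, -0.026]
ft_force: [-0.4, 0.1, -2.4]
grip_width: 0.0557
```

```bash
python3 -c "
from h import *
status()"
```

```text
t 57.95 TCP [41.97 -1.3  14.52] org [41.52 -1.54 11.75] tip [42.41 17.15 13.89] head 87.6 pitch/roll mrad [51. 81.] w 55.7
```

>>> carry_out --steps '[[[0.5,-0.4,0],1,1],[[0.5,-0.4,-3],1,1],[[0.4,-0.3,-3],0,1],[[0.2,-0.1,-2],0,1],[[0,0,0],0,1],[[0,0,0],0,1]]'

```text
time: 58.55
position: [0.4399, -0.0269, 0.0637]
tool_rot: [0.999, -0.004, -0.039, -0.024]
ft_force: [0.2, 0.7, -2.0]
grip_width: 0.0557
```

```bash
python3 -c "
from h import *
status()"
```

```text
t 58.55 TCP [43.99 -2.69  6.37] org [43.57 -2.96  3.59] tip [43.83 15.76  5.69] head 89.5 pitch/roll mrad [48. 74.] w 55.7
```

>>> carry_out --steps '[[[0,0,-1],0,1],[[0,0,-0.8],0,1],[[0,0,-0.4],0,1],[[0,0,-0.2],0,1],[[0,0,0],0,1]]'

```text
time: 59.05
position: [0.4414, -0.0273, 0.0403]
tool_rot: [0.999, -0.004, -0.036, -0.023]
ft_force: [0.5, 0.5, -2.0]
grip_width: 0.056
```

```bash
python3 -c "
from h import *
status()"
```

```text
t 59.05 TCP [44.14 -2.73  4.03] org [43.75 -3.    1.26] tip [44.01 15.72  3.32] head 89.5 pitch/roll mrad [46. 69.] w 56.0
```

>>> carry_out --steps '[[[-0.1,0,-0.3],0,1],[[0,0,-0.3],0,1],[[0,0,-0.1],0,1],[[0,0,0],0,1]]'

```text
time: 59.45
position: [0.4406, -0.0272, 0.0333]
tool_rot: [0.999, -0.004, -0.036, -0.023]
ft_force: [-0.1, 0.6, -1.5]
grip_width: 0.0563
```

```bash
python3 -c "
from h import *
status(); print(robot.get_obs()['ft_force'])"
```

```text
t 59.45 TCP [44.06 -2.72  3.33] org [43.67 -2.99  0.56] tip [43.92 15.73  2.62] head 89.5 pitch/roll mrad [46. 68.] w 56.3
[-0.0939386   0.63630873 -1.48761007]
```

>>> carry_out --steps '[[[0,0,0],0,0],[[0,0,0],0,0],[[0,0,0],0,0],[[0,0,0],0,0],[[0,0,0],0,0],[[0,0,0.5],0,0],[[0,0,1],0,0],[[0,0,2],0,0],[[0,0,3],0,0],[[0,0,5],0,0]]'

```text
time: 60.45
position: [0.4373, -0.0265, 0.1494]
tool_rot: [0.999, -0.004, -0.041, -0.025]
ft_force: [0.1, 0.7, 0.5]
grip_width: 0.0869
```

```bash
python3 - <<'E'
from h import *
o=robot.get_obs();print(o['position'],o['ft_force'],R.from_quat(o['tool_rot']).as_matrix()[:,2])
t=cam("top")
gr=t["bgr"]
cv2.imwrite("pics/n1.png",gr)
for n,p in [("p",(398.3,207)),("p",(442,212)),("p",(440,235.5)),("p",(396.5,229.5))]: print(np.round(ray(t,p,.059),4))
m=(gr.min(2)>150).astype(np.uint8); m[:, :392]=0;m[:,460:]=0;m[:198]=0;m[245:]=0
c=max(cv2.findContours(m,0,2)[0],key=cv2.contourArea); r=cv2.minAreaRect(c); print(r,[np.round(ray(t,p,.059)[:2],4) for p in cv2.boxPoints(r)])
print([np.round(ray(t,p,.05)[:2],3) for p in [(392,192),(391.5,228),(391,262)]])
for c in range(210,260,10): print(c,gr[c,384:402].min(1).tolist())
E
```

```text
[ 0.43734261 -0.02652687  0.14935233] [0.12116673 0.69142185 0.50856987] [-0.08188223  0.04996299 -0.99538887]
[ 0.5693 -0.3243  0.059 ]
[ 0.558  -0.4442  0.059 ]
[ 0.4936 -0.4376  0.059 ]
[ 0.5074 -0.319   0.059 ]
((421.2467956542969, 220.39956665039062), (44.86958312988281, 22.798240661621094), 7.594643592834473) [array([ 0.5096, -0.3218]), array([ 0.5718, -0.3304]), array([ 0.558 , -0.4525]), array([ 0.496, -0.443])]
[array([ 0.612, -0.309]), array([ 0.512, -0.307]), array([ 0.419, -0.305])]
210 [124, 125, 125, 122, 108, 88, 73, 56, 42, 33, 40, 57, 62, 64, 69, 92, 155, 205]
220 [126, 126, 125, 113, 93, 76, 69, 59, 41, 29, 44, 59, 64, 70, 95, 154, 206, 221]
230 [128, 127, 127, 114, 92, 75, 65, 48, 40, 37, 44, 62, 67, 69, 81, 83, 96, 107]
240 [125, 126, 126, 114, 94, 79, 68, 54, 38, 45, 58, 64, 67, 71, 72, 69, 72, 71]
250 [128, 126, 124, 114, 97, 79, 68, 55, 48, 54, 67, 74, 73, 75, 77, 75, 74, 76]
```

```bash
python3 - <<'E'
from h import *
t=cam("top"); s=cam("scene")
out=[]
for c in (t,s):
    h=cv2.cvtColor(c["bgr"],cv2.COLOR_BGR2HSV); m=(((h[...,0]<8)|(h[...,0]>172))&(h[...,1]>170)&(h[...,2]>120)).astype(np.uint8)
    n,l,st,ce=cv2.connectedComponentsWithStats(m); print([(np.round(ce[i],1),st[i,:5]) for i in range(1,n) if st[i,4]>25])
p=(417.5,154.5)
for z in (.18,.19): print(z,ray(t,p,z),ray(s,(215.8,155.5),z))
print(ray(s,(222,205),0.0))
a=crop(t["bgr"],208,225,358,284,5); b=crop(t["bgr"],375,140,525,195,5)
cv2.imwrite("pics/o1.png",np.vstack([a,b]))
E
```

```text
[(array([310.2, 113.2]), array([296, 110,  32,   9, 171], dtype=int32)), (array([416.6, 154.3]), array([411, 149,  12,  11,  94], dtype=int32))]
[(array([214.9, 154. ]), array([209, 149,  12,  11, 104], dtype=int32)), (array([270.1, 273.1]), array([254, 262,  35,  24, 344], dtype=int32))]
0.18 [ 0.68774412 -0.34754203  0.18      ] [ 0.6892235  -0.34364907  0.18      ]
0.19 [ 0.6852403  -0.34496282  0.19      ] [ 0.698897   -0.33506862  0.19      ]
[ 0.69461787 -0.34274502  0.        ]
```

View pics/o1.png

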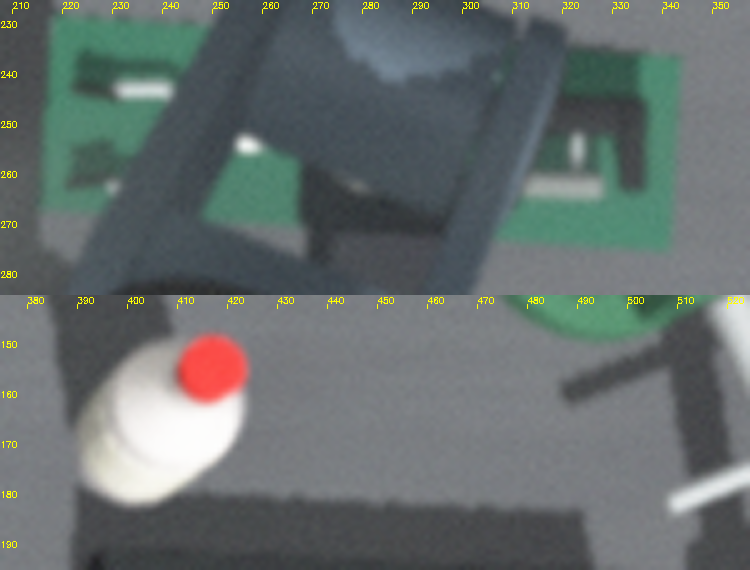

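>>> carry_out --steps '[[[0.5,-2.5,0],-2,1],[[1,-4.5,0],-2,1],[[1,-4.5,0],-1.5,1],[[1,-4.5,0],0,1],[[1,-4.5,0],0,1],[[1,-4.5,0],0,1],[[1,-4.5,0],0,1],[[1,-3,0],0,1],[[0.3,-1,0],0,1],[[0,0,0],0,1]]' --squeeze 20

```text
time: 61.6
position: [0.5109, -0.3701, 0.1443]
tool_rot: [0.997, -0.052, -0.041, -0.03]
ft_force: [-0.3, 0.2, -0.1]
grip_width: 0.015
```

```bash
cat >> h.py <<'E'
def st2():
    o=robot.get_obs(); M=R.from_quat(o["tool_rot"]).as_matrix()
    print("t",round(o["time"],2),"TCP",np.round(o["position"]*100,2),"gamma",round(np.degrees(np.arctan2(M[1,0],M[0,0])),1),"zaxis mrad",np.round(M[:2,2]*1e3),"tipctr",np.round((o["position"]+M[:,2]*.022)*100,2),"F",np.round(o["ft_force"],1),"w",round(o["grip_width"]*1e3,1))
E
python3 -c "
from h import *
st2()"
```

```text
t 61.6 TCP [ 51.09 -37.01  14.43] gamma -5.9 zaxis mrad [-79.  64.] tipctr [ 50.92 -36.86  12.24] F [-0.3  0.2 -0.1] w 15.0
```

>>> carry_out --steps '[[[0,0,1],0,1],[[0,0,1],0,1],[[0,0,1],0,1],[[0,0,1],0,1],[[0,0,1],0,1],[[0,0,1],0,1],[[0,0,1],0,1],[[0,0,1],0,1],[[0,0,1],0,1],[[0,0,1],0,1]]'

```text
time: 62.6
position: [0.5088, -0.3606, 0.2528]
tool_rot: [0.997, -0.049, -0.044, -0.033]
ft_force: [0.2, -0.3, 0.5]
grip_width: 0.0007
```

```bash
python3 -c "
from h import *
st2()"
```

```text
t 62.6 TCP [ 50.88 -36.06  25.28] gamma -5.5 zaxis mrad [-85.  71.] tipctr [ 50.69 -35.9   23.1 ] F [ 0.2 -0.3  0.5] w 0.7
```

>>> carry_out --steps '[[[0,0,-5],0,1],[[0,0,-5],0,1],[[0,0,-3],0,1],[[0,0,0],0,1],[[0,0,0],0,1]]'

```text
time: 63.1
position: [0.512, -0.3643, 0.1269]
tool_rot: [0.998, -0.05, -0.039, -0.028]
ft_force: [-0.5, -0.6, -0.2]
grip_width: 0.0002
```

```bash
python3 -c "
from h import *
st2()"
```

```text
t 63.1 TCP [ 51.2  -36.43  12.69] gamma -5.6 zaxis mrad [-75.  60.] tipctr [ 51.04 -36.3   10.5 ] F [-0.5 -0.6 -0.2] w 0.2
```

>>> carry_out --steps '[[[0.9,-1.6,-1.5],0,1],[[0.7,-1.5,-1.5],0,1],[[0.1,-0.1,-0.8],0,1],[[0,0,0],0,1],[[0,0,0],0,1]]'

```text
time: 63.6
position: [0.5329, -0.4, 0.0978]
tool_rot: [0.998, -0.049, -0.034, -0.024]
ft_force: [-0.1, 0.1, 0.1]
grip_width: 0.0005
```

```bash
python3 -c "
from h import *
st2()"
```

```text
t 63.6 TCP [ 53.29 -40.     9.78] gamma -5.6 zaxis mrad [-66.  51.] tipctr [ 53.14 -39.89   7.59] F [-0.1  0.1  0.1] w 0.5
```

>>> carry_out --steps '[[[0,0,-0.7],0,1],[[0,0,-0.4],0,1],[[0,0,-0.2],0,1],[[0,0,-0.1],0,1],[[0,0,0],0,1]]'

```text
time: 64.1
position: [0.533, -0.3986, 0.0856]
tool_rot: [0.998, -0.049, -0.034, -0.024]
ft_force: [0.5, -0.1, -0.6]
grip_width: 0.0008
```

```bash
python3 -c "
from h import *
st2()"
```

```text
t 64.1 TCP [ 53.3  -39.86   8.56] gamma -5.5 zaxis mrad [-65.  50.] tipctr [ 53.16 -39.75   6.37] F [ 0.5 -0.1 -0.6] w 0.8
```

>>> carry_out --steps '[[[0,0,-0.2],0,1],[[0,0,-0.1],0,1],[[0,0,-0.1],0,1]]'

```text
time: 64.4
position: [0.5331, -0.3986, 0.0818]
tool_rot: [0.998, -0.049, -0.033, -0.023]
ft_force: [-0.0, 0.5, 7.1]
grip_width: 0.0004
```

>>> carry_out --steps '[[[0,0,-0.1],0,1]]'

```text
time: 64.5
position: [0.5334, -0.3989, 0.0818]
tool_rot: [0.998, -0.049, -0.033, -0.023]
ft_force: [-1.5, 0.4, 6.8]
grip_width: 0.0005
```

>>> carry_out --steps '[[[0,0,-0.1],0,1]]'

```text
time: 64.6
position: [0.5337, -0.3992, 0.0819]
tool_rot: [0.998, -0.049, -0.033, -0.023]
ft_force: [-0.3, 1.5, 4.5]
grip_width: 0.0007
```

>>> carry_out --steps '[[[0,0.3,-0.1],0,1],[[0,0.4,-0.1],0,1],[[0,0.4,-0.1],0,1],[[0,0.4,-0.1],0,1]]'

```text
time: 65.0
position: [0.5363, -0.3879, 0.0818]
tool_rot: [0.998, -0.049, -0.029, -0.018]
ft_force: [-0.5, -1.1, 6.4]
grip_width: 0.0011
```

```bash
cat >> h.py <<'E'
def plate():
    t=cam("top"); g=t["bgr"]; m=(g.min(2)>150).astype(np.uint8); m[:, :340]=0;m[:,460:]=0;m[:195]=0;m[245:]=0
    c=max(cv2.findContours(m,0,2)[0],key=cv2.contourArea); r=cv2.minAreaRect(c); print("plate",r[1],[np.round(ray(t,p,.059)[:2],4) for p in cv2.boxPoints(r)],"leftmost",c[:,0].min(0)); return t
E
python3 -c "
from h import *
st2();plate()"
```

```text
t 65.0 TCP [ 53.63 -38.79   8.18] gamma -5.6 zaxis mrad [-56.  39.] tipctr [ 53.51 -38.7    5.98] F [-0.5 -1.1  6.4] w 1.1
plate (24.6956844329834, 8.66104507446289) [array([ 0.5647, -0.305 ]), array([ 0.5736, -0.3274]), array([ 0.5106, -0.3507]), array([ 0.5018, -0.3285])] leftmost [396 206]
```

```bash
cat >> h.py <<'E'
def edge(g,rows=(214,218,222,226)):
    o=[]
    for r in rows:
        v=g[r,350:415].min(1).astype(float); i=np.nonzero(v>140)[0][0]; o.append(350+i-(v[i]-140)/(v[i]-v[i-1]))
    return np.round(o,2)
E
python3 -c "
from h import *
print(edge(cv2.imread('pics/n1.png')),edge(cam('top')['bgr']))"
```

```text
[399.43 398.98 398.6  398.04] [395.25 395.1  395.54 398.85]
```

>>> carry_out --steps '[[[0,0.4,-0.1],0,1],[[0,0.5,-0.1],0,1],[[0,0.5,-0.1],0,1],[[0,0.5,-0.1],0,1]]'

```text
time: 65.5
position: [0.5393, -0.3712, 0.0817]
tool_rot: [0.998, -0.049, -0.025, -0.014]
ft_force: [0.8, -1.2, 5.6]
grip_width: 0.0004
```

```bash
python3 -c "
from h import *
st2();t=cam('top');print(edge(t['bgr']), ray(t,edge(t['bgr'],(220,)).tolist()+[220],.059))"
```

```text
t 65.5 TCP [ 53.93 -37.12   8.17] gamma -5.6 zaxis mrad [-48.  30.] tipctr [ 53.82 -37.06   5.97] F [ 0.8 -1.2  5.6] w 0.4
[389.32 388.97 388.65 389.82] [ 0.53294397 -0.29825278  0.059     ]
```

>>> carry_out --steps '[[[-0.1,0.5,-0.1],0,1],[[-0.1,0.5,-0.1],0,1],[[-0.1,0.5,-0.1],0,1],[[-0.1,0.4,-0.1],0,1],[[0,0.2,-0.1],0,1]]'

```text
time: 66.05
position: [0.5393, -0.3523, 0.0816]
tool_rot: [0.999, -0.048, -0.019, -0.008]
ft_force: [-0.0, -0.6, 5.4]
grip_width: 0.0008
```

```bash
python3 -c "
from h import *
st2();t=cam('top');print(edge(t['bgr']), ray(t,edge(t['bgr'],(220,)).tolist()+[220],.059))"
```

```text
t 66.05 TCP [ 53.93 -35.23   8.16] gamma -5.5 zaxis mrad [-38.  18.] tipctr [ 53.85 -35.19   5.96] F [-0.  -0.6  5.4] w 0.8
[382.06 381.5  381.12 381.53] [ 0.53250538 -0.27753197  0.059     ]
```

>>> carry_out --steps '[[[0,0,1],0,1],[[0,0,2],0,1],[[0,0,3],0,1],[[-1,2,1],0,0],[[-1,3,0],0,0],[[-1,3,0],0,0],[[-1,2,0],0,0],[[-1,0.5,0],0,0],[[0,0,0],0,0]]'

```text
time: 67.0
position: [0.4853, -0.2392, 0.1539]
tool_rot: [0.999, -0.049, -0.021, -0.011]
ft_force: [0.9, -0.5, 0.5]
grip_width: 0.0402
```

```bash
python3 -c "
from h import *
st2();t=plate()
cv2.imwrite('pics/p1.png',crop(t['bgr'],330,180,510,280,4))"
```

```text
t 67.0 TCP [ 48.53 -23.92  15.39] gamma -5.5 zaxis mrad [-41.  24.] tipctr [ 48.44 -23.86  13.19] F [ 0.9 -0.5  0.5] w 40.2
plate (35.36803436279297, 18.405813217163086) [array([ 0.5652, -0.3729]), array([ 0.5995, -0.4116]), array([ 0.5271, -0.4741]), array([ 0.4934, -0.4354])] leftmost [417 208]
```

View pics/p1.png

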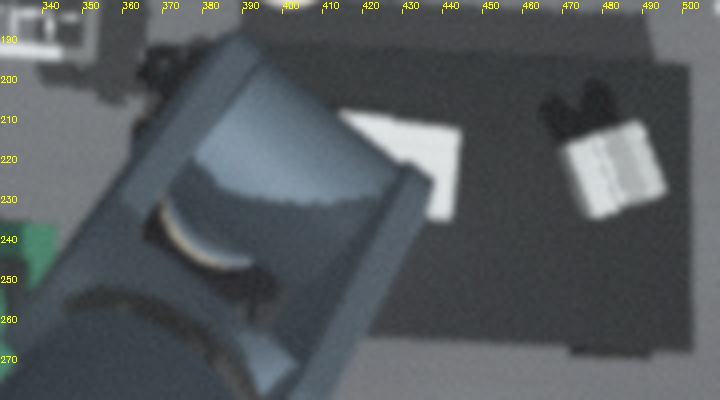

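>>> carry_out --steps '[[[1.2,-1.2,0],-0.5,0],[[1.5,-1.5,-1],-0.4,0],[[1.5,-1.3,-1],0,0],[[1,-0.8,-1],0,0],[[0.2,-0.2,0],0,0],[[0,0,0],0,0]]'

```text
time: 67.65
position: [0.5457, -0.2955, 0.1236]
tool_rot: [0.998, -0.058, -0.018, -0.01]
ft_force: [-0.3, -0.2, -0.3]
grip_width: 0.0852
```

```bash
python3 -c "
from h import *
st2()"
```

```text
t 67.65 TCP [ 54.57 -29.55  12.36] gamma -6.7 zaxis mrad [-34.  22.] tipctr [ 54.49 -29.5   10.16] F [-0.3 -0.2 -0.3] w 85.2
```

>>> carry_out --steps '[[[-0.2,0.3,-1],0,0],[[-0.1,0.2,-1],0,0],[[0,0,-1],0,0],[[0,0,-0.8],0,0],[[0,0,-0.4],0,0],[[0,0,0],0,0]]'

```text
time: 68.25
position: [0.5403, -0.288, 0.0785]
tool_rot: [0.998, -0.058, -0.019, -0.011]
ft_force: [-0.2, 0.9, -0.1]
grip_width: 0.0869
```

```bash
python3 -c "
from h import *
st2()"
```

```text
t 68.25 TCP [ 54.03 -28.8    7.85] gamma -6.6 zaxis mrad [-37.  24.] tipctr [ 53.95 -28.75   5.65] F [-0.2  0.9 -0.1] w 86.9
```

Good; a little lower, back 0.2 in y, then pinch gently first.

>>> carry_out --steps '[[[0.1,-0.2,-0.5],0,0],[[0.1,0,-0.3],0,0],[[0,0,0],0,0]]'

```text
time: 68.55
position: [0.5429, -0.2905, 0.0701]
tool_rot: [0.998, -0.058, -0.019, -0.01]
ft_force: [0.0, 0.3, -0.3]
grip_width: 0.0869
```

>>> carry_out --steps '[[[0,0,0],0,1],[[0,0,0],0,1],[[0,0,0],0,1],[[0,0,0],0,1],[[0,0,0],0,1],[[0,0,0],0,1]]' --squeeze 15

```text
time: 69.15
position: [0.5434, -0.2909, 0.0709]
tool_rot: [0.998, -0.058, -0.018, -0.01]
ft_force: [-0.2, 0.0, 0.3]
grip_width: 0.0593
```

```bash
python3 -c "
from h import *
st2()"
```

```text
t 69.15 TCP [ 54.34 -29.09   7.09] gamma -6.6 zaxis mrad [-35.  22.] tipctr [ 54.26 -29.04   4.89] F [-0.2  0.   0.3] w 59.3
```

>>> carry_out --steps '[[[0,0,0],0,1],[[0,0,0],0,1],[[0,0,0.5],0,1],[[0,0,0.8],0,1],[[0,0,1],0,1],[[-0.2,0,1.5],0,1],[[-0.5,0,2],0,1],[[-0.5,0.5,2],0,1],[[0,0,0],0,1]]' --squeeze 45

```text
time: 70.05
position: [0.5304, -0.2854, 0.1555]
tool_rot: [0.998, -0.058, -0.018, -0.01]
ft_force: [-0.5, -0.9, -1.4]
grip_width: 0.0582
```

```bash
python3 - <<'E'
from h import *
st2(); print(robot.get_obs()['moment'])
t=cam("top"); g=t["bgr"]; m=(g.min(2)>150).astype(np.uint8); m[:, :340]=0;m[:,460:]=0;m[:195]=0;m[245:]=0
for c in cv2.findContours(m,0,2)[0]:
    if cv2.contourArea(c)>30: print(cv2.boundingRect(c), cv2.contourArea(c))
E
```

```text
t 70.05 TCP [ 53.04 -28.54  15.55] gamma -6.7 zaxis mrad [-34.  22.] tipctr [ 52.97 -28.49  13.35] F [-0.5 -0.9 -1.4] w 58.2
[ 0.09404882 -0.16184307 -0.01764849]
```

>>> carry_out --steps '[[[0,2,0],-2,1],[[0,4,0],-5,1],[[0,4,0],-5,1],[[0,4,0],-5,1],[[0,4,0],-5,1],[[0,4,0],-5,1],[[0,4,0],-5,1],[[0,4,0],-5,1],[[0,4,0],-5,1],[[0,4,0],-5,1]]'

```text
time: 71.1
position: [0.531, 0.0992, 0.1504]
tool_rot: [0.882, -0.472, -0.011, -0.013]
ft_force: [0.5, -0.0, -1.7]
grip_width: 0.0583
```

```bash
python3 -c "
from h import *
st2()"
```

```text
t 71.1 TCP [53.1   9.92 15.04] gamma -56.3 zaxis mrad [-7. 34.] tipctr [53.08  9.99 12.84] F [ 0.5 -0.  -1.7] w 58.3
```

>>> carry_out --steps '[[[0.3,4,0],-4,1],[[0.3,4,0],-4,1],[[0.3,4,0],-4,1],[[0.3,4,0],-4,1],[[0.3,4,0],-4,1],[[0.3,4,0],-3,1],[[0.3,3,0],-2,1],[[0.2,1.5,0],0,1],[[0,0.5,0],0,1],[[0,0,0],0,1]]'

```text
time: 72.1
position: [0.5516, 0.4068, 0.1425]
tool_rot: [0.755, -0.656, -0.009, -0.014]
ft_force: [-0.1, -0.2, -1.6]
grip_width: 0.0585
```

```bash
python3 -c "
from h import *
st2()
t=cam('top'); np.save('/tmp/t.npy',t['bgr'])"
```

```text
t 72.1 TCP [55.16 40.68 14.25] gamma -82.0 zaxis mrad [ 4. 33.] tipctr [55.17 40.76 12.05] F [-0.1 -0.2 -1.6] w 58.5
```

>>> carry_out --steps '[[[0.3,1,-1],-1,1],[[0.3,1,-1.5],-1,1],[[0.1,0.3,-1.5],0,1],[[0,0,-1.5],0,1],[[0,0,-1.2],0,1],[[0,0,-0.8],0,1],[[0,0,0],0,1]]'

```text
time: 72.85
position: [0.5583, 0.4255, 0.0576]
tool_rot: [0.74, -0.672, -0.01, -0.01]
ft_force: [-0.5, -0.4, -1.7]
grip_width: 0.0582
```

```bash
python3 -c "
from h import *
st2()"
```

```text
t 72.85 TCP [55.83 42.55  5.76] gamma -84.5 zaxis mrad [-1. 28.] tipctr [55.83 42.61  3.56] F [-0.5 -0.4 -1.7] w 58.2
```

>>> carry_out --steps '[[[0,0.4,-0.8],0,1],[[0,0.2,-0.7],0,1],[[0,0,-0.5],0,1],[[0,0,-0.3],0,1],[[0,0,0],0,1]]'

```text
time: 73.35
position: [0.5591, 0.4325, 0.0338]
tool_rot: [0.74, -0.672, -0.009, -0.011]
ft_force: [0.2, -0.2, -1.3]
grip_width: 0.0582
```

```bash
python3 -c "
from h import *
st2()"
```

```text
t 73.35 TCP [55.91 43.25  3.38] gamma -84.5 zaxis mrad [ 2. 29.] tipctr [55.92 43.31  1.18] F [ 0.2 -0.2 -1.3] w 58.2
```

>>> carry_out --steps '[[[0,0,-0.2],0,1],[[0,0,-0.1],0,1],[[0,0,0],0,0.18],[[0,0,0],0,0.18],[[0,0,0],0,0.18],[[0,0,0],0,0.18],[[0,0,0.5],0,0.18],[[0,0,1.5],0,0.18],[[0,0,3],0,0.18],[[0,0,4],0,0.18]]'

```text
time: 74.35
position: [0.5565, 0.4308, 0.1211]
tool_rot: [0.74, -0.673, -0.011, -0.007]
ft_force: [0.2, 0.5, 0.3]
grip_width: 0.0712
```

>>> carry_out --steps '[[[-1,-3,3],0,0.18],[[-1,-4,2],0,0.18],[[-1,-4,0],0,0.18],[[-1,-4,0],0,0.18],[[-1,-4,0],0,0.18],[[-1,-4,0],0,0.18],[[-1,-4,0],0,0.18],[[-1,-4,0],0,0.18],[[-1,-4,0],0,0.18],[[0,-2,0],0,0.18]]'

```text
time: 75.35
position: [0.4705, 0.0557, 0.1968]
tool_rot: [0.743, -0.669, 0.001, -0.026]
ft_force: [0.3, 0.0, 0.7]
grip_width: 0.0711
```

```bash
python3 - <<'E'
from h import *
st2(); t=cam("top"); g=t["bgr"]; cv2.imwrite("pics/q1.png",g)
a=cv2.imread("pics/a_top.png")
d=cv2.absdiff(g,a).max(2)[182:262,105:190]; m=(d>35).astype(np.uint8)
for c in cv2.findContours(m,0,2)[0]:
    if cv2.contourArea(c)>10:
        r=cv2.minAreaRect(c); p=np.array(r[0])+[105,182]; print(np.round(p,1),np.round(r[1],1),round(r[2]),np.round(ray(t,p,.007)[:2],3),cv2.contourArea(c))
sub=g[182:262:5,105:190:5].mean(2).astype(int); print(sub)
# granite plate region
m=(g.min(2)>150).astype(np.uint8); m[:, :340]=0;m[:,460:]=0;m[:195]=0;m[245:]=0
for c in cv2.findContours(m,0,2)[0]:
    if cv2.contourArea(c)>30: r=cv2.minAreaRect(c);print("granite",r)
E
```

```text
t 75.35 TCP [47.05  5.57 19.68] gamma -83.9 zaxis mrad [36. 37.] tipctr [47.12  5.66 17.48] F [0.3 0.  0.7] w 71.1
[176.5 221.5] [79. 25.] 90 [0.52  0.298] 1598.0
[[124 113 111 103  93  84  83  86 101 121 145 170 201 133 149 151 159]
 [217 225 240 243 248 249 250 250 252 252 216 253 253 183 176 179 177]
 [186 253 253 253 253 252 253 253 253 253 211 253 252 156 146 176 175]
 [187 253 252 252 252 252 252 253 253 253 215 253 253 137 116 176 177]
 [182 253 253 252 252 247 236 236 253 253 213 252 252 170 156 172 172]
 [195 253 253 244 225 226 224 221 253 253 203 253 253 132 103 169 174]
 [196 252 252 246 224 225 225 223 253 253 198 252 252 160 144 177 176]
 [202 253 252 249 224 226 227 225 252 252 209 252 252 115 118 174 176]
 [206 252 252 250 228 228 228 226 252 253 209 253 253 174 167 177 179]
 [209 252 252 250 230 228 228 228 252 252 218 252 241  93 121 179 180]
 [220 252 252 250 229 230 230 231 252 253 227 253 215 128 167 176 179]
 [221 252 252 252 230 231 230 231 252 252 228 253 185 126 180 182 182]
 [210 252 252 252 230 232 232 232 251 253 235 253 253 180 179 182 174]
 [221 252 253 253 251 252 252 252 252 252 244 253 253 188 183 186 107]
 [222 253 253 253 253 253 253 253 253 253 245 252 252 178 178 174  77]
 [220 252 252 251 247 237 218 208 204 182 234 183 191 178 175 118  82]]
granite ((421.32537841796875, 220.31005859375), (45.266075134277344, 22.996484756469727), 7.594643592834473)
```

>>> carry_out --steps '[[[-0.5,-4,2],5,0],[[-0.5,-4,2],5,0],[[-0.5,-4,1],5,0],[[-0.5,-4,0],5,0],[[-0.5,-4,0],5,0],[[-0.5,-4,0],5,0],[[-1,-4,0],0,0],[[-2,-4,0],0,0],[[-2,-4,0],0,0],[[-2,-4,0],0,0]]'

```text
time: 76.4
position: [0.3737, -0.3569, 0.2627]
tool_rot: [0.898, -0.439, 0.008, -0.025]
ft_force: [1.3, 0.0, 0.8]
grip_width: 0.0869
```

>>> carry_out --steps '[[[-2,-4,0],0,0],[[-2,-4,0],0,0],[[-2,-4,0],0,0],[[-2,-2,0],0,0],[[0,0,0],0,0],[[0,0,0],0,0]]'

```text
time: 77.0
position: [0.2899, -0.5084, 0.2699]
tool_rot: [0.897, -0.442, 0.014, -0.02]
ft_force: [0.4, 0.4, -0.3]
grip_width: 0.0872
```

```bash
python3 - <<'E'
from h import *
st2(); t=cam("top"); g=t["bgr"]; cv2.imwrite("pics/r1.png",g)
gm=g.mean(2); m=((gm>205)&(gm<243)).astype(np.uint8); k=np.zeros_like(m); k[190:252,110:150]=m[190:252,110:150]
k=cv2.morphologyEx(k,cv2.MORPH_OPEN,np.ones((3,3),np.uint8)); c=max(cv2.findContours(k,0,2)[0],key=cv2.contourArea); r=cv2.minAreaRect(c)
w=ray(t,r[0],.007); print("plate",r,w,[np.round(ray(t,p,.007)[:2],3) for p in cv2.boxPoints(r)])
a=np.radians(6.3); T=np.array([.517,.380]); Rm=np.array([[np.cos(a),np.sin(a)],[-np.sin(a),np.cos(a)]]); print("tray frame",Rm@(w[:2]-T))
im0=cv2.imread("pics/a_top.png")
def dark(im):
    v=im[240:272,212:345].max(2); m=(v<62).astype(np.uint8); y,x=np.nonzero(m); return len(x),x.min()+212,x.max()+212,x.mean()+212,y.mean()+240
print(dark(im0),dark(g))
def tube(im): return [round(float((lambda w:(w*np.arange(244,264)).sum()/w.sum())(np.clip(im[244:264,c].min(1).astype(float)-80,0,None))),2) for c in range(252,274,4)]
print(tube(im0),tube(g))
d=cv2.absdiff(g,im0).max(2)
print("mat diff",(d[228:276,214:345]>50).sum())
for n,(x0,y0,x1,y1) in dict(flange=(240,130,266,158),bush=(330,142,345,158),carton=(165,122,210,166),bottle=(385,145,428,184),vblock=(465,208,500,240)).items():
    e=[cv2.phaseCorrelate(np.float32(im0[y0:y1,x0:x1].mean(2)),np.float32(g[y0:y1,x0:x1].mean(2)))]; print(n,np.round(e[0][0],1))
E
```

```text
t 77.0 TCP [ 28.99 -50.84  26.99] gamma -52.5 zaxis mrad [43. 25.] tipctr [ 29.09 -50.79  24.8 ] F [ 0.4  0.4 -0.3] w 87.2
plate ((132.16152954101562, 223.40769958496094), (41.21422576904297, 21.134077072143555), 86.8201675415039) [0.51209549 0.42384349 0.007     ] [array([0.569, 0.462]), array([0.573, 0.402]), array([0.456, 0.386]), array([0.452, 0.446])]
tray frame [-6.37571338e-05  4.41169081e-02]
(87, np.int64(275), np.int64(303), np.float64(280.8965517241379), np.float64(248.17241379310346)) (5, np.int64(276), np.int64(282), np.float64(278.4), np.float64(245.8))
[253.72, 253.78, 253.85, 253.9, 253.98, 254.05] [252.66, 252.72, 252.82, 252.89, 252.96, 254.27]
mat diff 62
flange [0.2 0. ]
bush [11.4 -8.4]
carton [0.4 0.5]
bottle [ 0.8 -0.2]
vblock [-0.4  0.3]
```

```bash
python3 - <<'E'
from h import *
t=cv2.imread("pics/r1.png"); im0=cv2.imread("pics/a_top.png"); s=cam("scene")["bgr"]; s0=cv2.imread("pics/a_scene.png")
for im in (im0,t):
    h=cv2.cvtColor(im,cv2.COLOR_BGR2HSV); m=((h[...,0]>8)&(h[...,0]<25)&(h[...,1]>90)).astype(np.uint8)[140:162,325:350]; M=cv2.moments(m,True); print("bush",M["m10"]/M["m00"]+325,M["m01"]/M["m00"]+140,M["m00"])
for n,(x0,y0,x1,y1) in dict(handle=(312,162,372,200),jaws=(380,185,425,222)).items():
    r=cv2.matchTemplate(s,s0[y0:y1,x0:x1],cv2.TM_CCOEFF_NORMED); mm=cv2.minMaxLoc(r); print(n,"shift",np.array(mm[3])-[x0,y0],mm[1])
g=t.min(2)[185:255,158:186]; k=(g<110).astype(np.uint8); n,l,st,ce=cv2.connectedComponentsWithStats(k); print([(np.round(ce[i]+[158,185],1),st[i,4]) for i in range(1,n)])
E
```

```text
bush 337.20535714285717 149.67857142857142 112.0
bush 337.3467741935484 149.70967741935485 124.0
handle shift [-1  0] 0.9604142904281616
jaws shift [0 1] 0.8887286186218262
[(array([172.3, 195.3]), np.int32(3)), (array([172.7, 206.3]), np.int32(3)), (array([172., 216.]), np.int32(3)), (array([171.5, 227.5]), np.int32(4)), (array([166.7, 235.3]), np.int32(3))]
```

Everything is consistent: five nuts in the bay, the tool flat on the mat, the plate in the wide bay, the pile and bystanders unmoved. Handing in.

```bash
python3 -c "
from rig import robot
print(robot.hand_in())"
```

```text
the job is handed in; nothing more can be done
None
```

I finished the kit and handed it in at about 77 s of simulated time; the hand-in gives no verdict.

**What I did**
- I fetched all five nuts from under the rack with the pick-up tool and dropped them in the narrow bay. The jaws closed to nut width on every grab.
- I laid the tool back on its mat, about 3 mm from where it started.
- I slid the top plate until it overhung by about 35 mm, pressing with about 5–7 N. I then pinched its end and put it in the wide bay.

**What the last checks showed**
- **Nuts:** all five show inside the narrow bay in the final camera image.
- **Plate:** it is centred at about (0, 44) mm in the tray frame and shows at its full 60 × 117 mm or so, which suggests it lies flat.
- **Tool:** in both views it matches its starting image to within about a pixel, so it should be lying flat.
- **Pile:** what is left on the granite sits where it did at the start, to about 0.1 pixel.
- **Bystanders:** none moved by more than about a pixel.

**What disagreed or was not confirmed**
- The first shift check on the bush gave a false jump of about 11 pixels. A colour centroid then showed it had not moved.
- The last nut dropped landed against its neighbour and may be leaning slightly.
- I confirmed the tool and plate only from measurements at the end, because I had used all 16 picture views.
- The gripper picked up a tilt of up to about 0.1 rad from drift in the motion. The nut grasps and the plate placing still worked.

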